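# Uncap a pencil sharpener's drive shaft and fit its crank

### The arm

A 6-joint arm with a two-finger parallel gripper is mounted at the origin on a cart in front of the work surface, level with it; the furniture and walls round the work are solid. World frame = base frame: x ahead of the robot, y to its left, z up, the work surface at z = 0. Lengths are in m, angles in rad, forces in N, time in s.
With the tool pointing down it reaches from about 0.375 to 0.9 m from the base axis. Payload 3.1 kg.
Tool frame: the origin (TCP) lies on the centre line of the jaws, within the pads' length; the fingertips stand robot.finger_overhang ahead of it and the grasp point (between the pads) lies 2 mm behind it (robot.finger_overhang is the distance from the TCP to the fingertips, in m); z points along the fingers, y is the direction in which the jaws open and shut (so a half turn about z gives the same grasp; the last joint's range is limited). The gripper opens to 87 mm and grips with 3 to 60 N. Pads are 19 mm wide; open, the fingers measure 117 mm over their backs; the gripper's body (75 mm by 190 mm) begins 51 mm behind the grasp point.
Start: joints at [0.986, 0.527, 1.433, -0, 1.181, -0.178], TCP at [0.247, 0.574, 0.24] pointing down, gripper open.
Joint ranges: [-3.08, 3.08], [-0.75, 2.2], [0.22, 2.44], [-1.43, 4.57], [0, 2.65], [-2.85, 2.85]. Speed limits (rad/s): [2.79, 2.79, 3.14, 3.14, 3.14, 3.14].

### API

Orientations are given as a unit quaternion [x, y, z, w].
In Python, from rig import robot gives the robot as it stands. The module is installed in compiled form; this text tells all that it offers.
- The arm moves only by the tool step_arm, never from a script. Its arguments are lists of equal length, an entry for each row: "slide": the shift along the tool's x, y, z in mm, a list of three; "twist": the turn about the tool's z in degrees. A call has 1 to 20 rows; each row shifts and turns the commanded pose from where the row before left it, along the tool's axes as they then stand; what a row does not reach is not made up. A row lasts 1/12 s, in which the tool goes at most 41.7 mm and 7.16 degrees, less where a joint would pass 70% of its speed; a pose out of reach is approached as far as the arm can. A call is refused whole if a number of a shift passes 41.7 or a number of a turn 7.16, either way. A call with a gripper value outside its range is refused whole. "jaw" is the finger opening in mm, from 0 to 87, set as the call begins (left out, the last holds). The fingers move at their own pace and stop on an object; "force" is the grip in N (left out, the last holds). Time passes only in rows, so rows that do not move let the fingers close. It gives the time, the measured TCP pose, the force and the opening at its end, in the units of the state.
- robot.get_obs(): the state, without advancing time (a new reading comes with each control period).
- robot.camera(name): name is "scene" or "top" or "wrist"; returns a dict with "color" (400x640x3 uint8, blue, green, red), "depth" (400x640 float32, m along the optical axis (not along the pixel's ray), 0 where there is no reading), "camera_matrix" (3x3 intrinsics, pixels), "k1" (the pictures are not rectified: a ray, as slopes to the right and down, at radius r is drawn at 1 + k1 r^2 times it, then the intrinsics apply), "origin" and "orientation" of the camera in the world. Camera axes: x right, y down, z forward; pixel columns grow to the right and rows downward; lengths in m; the calibration is good to about 2 mm. A picture is of the moment at which its call begins.
- robot.hand_in(): hands the job in, once; it reports no verdict.
The state is a dict: "time": time; "q": joint angles; "joint_velocities": joint speeds; "joint_torque": joint torques, N m; "position": TCP position; "tool_rot": TCP orientation; "ft_force": force on the tool from outside, world axes, zero at the start; "moment": the same for the moment, N m; "grip_width": finger opening in m.
Only numpy, scipy, OpenCV 4.12 (cv2) and the standard library are available. Lean on these libraries where they do the work, as an engineer would, in place of code of your own. Each camera call takes 0.05 s, during which the arm holds its last target.

### The job

Lift the dust cap off the sloping drive shaft of the desk pencil sharpener and stand it, open end down, on the cork coaster without dropping it. Then push the loose crank by its square bore fully home onto the drive shaft and let go. Leave the stamp, eraser and brass weight in front of the sharpener and the pen behind it where they are.

Things in the scene. Friction and masses are not known exactly. Their poses are not given: they have to be found in the camera images.
- sharpener: grey crank pencil sharpener fixed to the desk: base 130x100 mm, 68 mm high; on it a head 84 mm wide with a sloping flat top, 85x84 mm, facing up and towards the robot; highest edge 140 mm up. Origin: on the desk below the centre of the sloping face (which is 120 mm up); x to its rear, z up. The face's normal leans 28 degrees from z towards -x
- collar: fixed round collar of the drive shaft, 28 mm diameter, 10 mm high, mid of the sloping face, under the cap. Origin: centre of its outer end face, where the crank's hub rests when home. z points out along the shaft axis (28 degrees from vertical, leaning to the robot side), y is horizontal, x up the slope; this frame does not turn with the shaft
- cap: loose black plastic dust cap, a square cup, mouth down: 40x40 mm outside, 32x32 mm inside, 46 mm long, 40 mm deep inside, about 40 g. Origin: centre of the mouth; z towards the closed end, x and y square to its sides. At the start it covers collar and shaft, its rim on the sloping face (10 mm below the collar's origin), axes like the collar's; it comes free after about 35 mm along z
- crank: loose crank lying on the desk, 100 g: square steel hub 28x28 mm, 36 mm high; flat arm 16 mm wide, 10 mm thick, flush with the hub's underside, along +x to a round end at 66 mm; on it a knob of 20 mm diameter at x = 57.5 mm, up to 45 mm high. Origin: centre of the hub's underside; z up. Home, origin and z lie on the collar's; the arm may point in any of four directions
- bore (a point): mouth of the crank's bore, at the crank's origin: a 14x14 mm square hole (2 mm of play on the shaft) parallel to the hub's sides, open at the underside only, 26 mm deep; the top 10 mm of the hub are solid
- coaster: round cork coaster, 100 mm diameter, 10 mm thick, lying loose on the desk to the left or to the right of the sharpener (the crank lies on the other side). Origin: centre of its underside; z up
- stamp: wooden rubber stamp, upright, 26x40 mm, 57 mm high, loose, in front of the sharpener; a bystander. Origin: centre of its underside
- eraser: eraser, 22x52x12 mm, loose, in front of the sharpener; a bystander. Origin: centre of its underside
- weight: brass weight, 38 mm diameter, 54 mm high, loose, in front of the sharpener; a bystander. Origin: centre of its underside
- pen: ball pen lying on the desk, 145 mm along its y, 11 mm wide, 9 mm high, loose, behind the sharpener; a bystander. Origin: middle of its underside
- shaft_tip (a point): tip of the steel shaft, 24 mm out along z from the collar's origin: 12x12 mm square for 18 mm (its end chamfered), then a round nose 11.6 mm across, tapered to 5 mm. The square stands at any turn about z, not reported: see it once uncapped or feel it (the hub sinks 6 to 10 mm at any turn, the rest only with squares agreeing within 9 degrees). Stiff to turn (0.35 N m)
Mind the look-alikes: they are no part of the job. Of the things like the cap, leave any that is pink; of the rest the larger one is meant. What is shaped like the coaster but blue is not meant.

How it is judged:
By the outcome, as a careful person would: the job done as asked, in the order asked, and still so for the second after the job is handed in, with the robot touching nothing.
It also fails if it takes over 64 s, if anything falls off the work surface, if the arm or the gripper's body presses on something with over 40 N, if the wrist force passes 120 N, or if a joint passes its speed limit or range.

## Working session

There is one attempt and no reset: what is moved stays moved. The work goes in short steps, Python scripts to look and compute and a tool call to move; the robot and the scene stay as the last step left them, time stands still between calls to the robot, and variables do not carry over. Pictures are saved under pics/ and viewed, and the job is handed in when it is done.

Besides the shell and the picture viewer there is one more tool, called after "Emit:" as a command line: name --pt "numbers of a row" for each row, then --argument value for the rest. step_arm: Moves the arm, as the interface text tells. Its arguments: {"type":"object","properties":{"slide":{"type":"array","items":{"type":"array","items":{"type":"number"}}},"twist":{"type":"array","items":{"type":"number"}},"jaw":{"type":"number"},"force":{"type":"number"}},"required":["slide","twist"]}

```bash
mkdir -p pics; ls; python3 - <<'E'
from rig import robot
import cv2,pickle
print(robot.get_obs(), robot.finger_overhang)
for n in("scene","top","wrist"):
    c=robot.camera(n); pickle.dump(c,open(f"pics/{n}0.pkl","wb")); cv2.imwrite(f"pics/{n}0.png",c["color"])
    print(n,c["camera_matrix"],c["k1"],c["origin"],c["orientation"])
E
```

```text
pics
{'time': 0.0, 'q': array([ 9.85532952e-01,  5.28433892e-01,  1.43388754e+00, -6.06197585e-06,
        1.18137036e+00, -1.78508016e-01]), 'joint_velocities': array([ 0.00052613,  0.00140571,  0.00148408,  0.00169971,  0.00043651,
       -0.0016042 ]), 'joint_torque': array([ 1.32471909e-03, -4.40040922e+01, -1.76596105e+01,  6.35424117e-02,
        5.80999686e-02, -1.62768565e-04]), 'position': array([0.24686626, 0.57343771, 0.23859611]), 'tool_rot': array([ 2.01977301e-01,  9.79389641e-01, -9.75005410e-04, -3.88542623e-04]), 'ft_force': array([ 1.1734291 , -0.03735536,  0.10172133]), 'moment': array([-0.0115458 ,  0.01599092,  0.00466716]), 'grip_width': 0.0872504413876661} 0.017
scene [[383.99789492   0.         317.40439192]
 [  0.         383.99789492 195.04795239]
 [  0.           0.           1.        ]] -0.014306833186159025 [ 0.18793156 -0.38054794  0.71556171] [ 0.88400823 -0.25094426  0.11088814 -0.37849735]
top [[422.08185459   0.         322.84960765]
 [  0.         422.08185459 196.14982378]
 [  0.           0.           1.        ]] -0.06553236826675723 [0.47924427 0.15951387 0.96495631] [ 0.71533798 -0.69839755  0.01602396 -0.01660329]
wrist [[324.46926608   0.         319.82587529]
 [  0.         324.46926608 198.06074246]
 [  0.           0.           1.        ]] -0.06165223882614425 [0.18507359 0.600866   0.3842226 ] [0.82865424 0.54518177 0.06942372 0.10625131]
```

View pics/scene0.png

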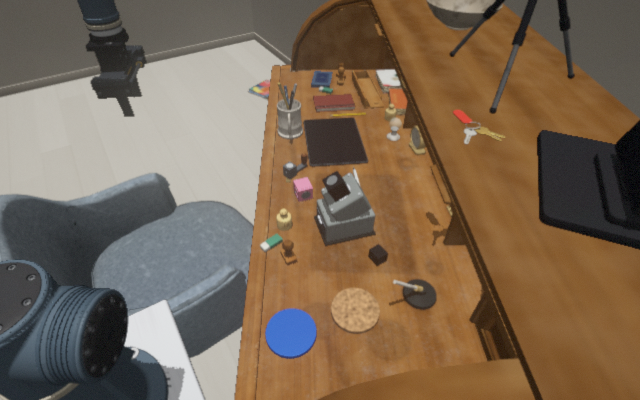

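View pics/top0.png

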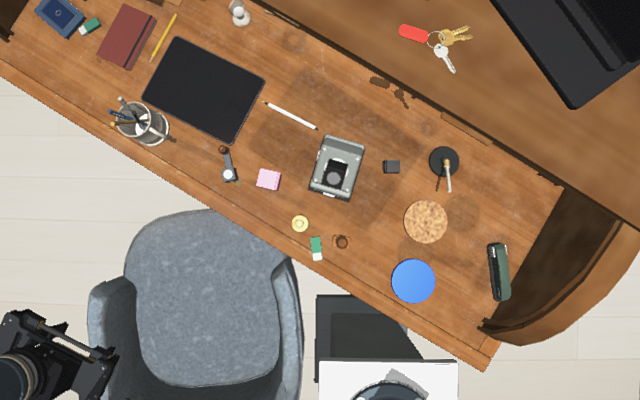

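View pics/wrist0.png

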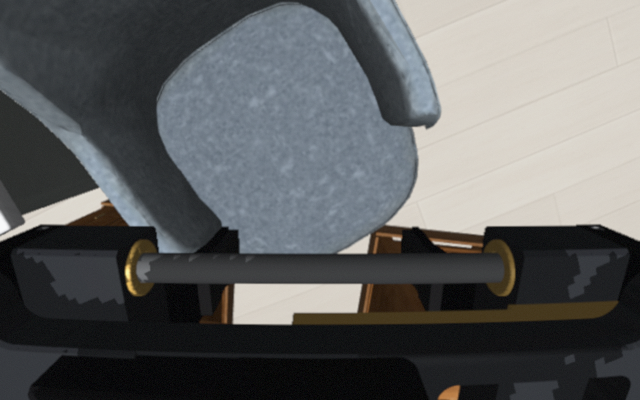

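Candidates (top view):
- **Cap-like:** the black one on the sharpener (335,173), a small black cube (392,167) and a pink one (268,179). The black one on the sharpener is meant: it isn't pink, and it is larger than the cube.
- **Coaster-like:** cork (425,222) and blue (413,281). Cork is meant.
- **Crank:** at (228,165).

I'll check these in enlarged crops.

```bash
cat > h.py <<'E'
import numpy as np,cv2,pickle
from scipy.spatial.transform import Rotation as R
def ray(c,uv):
    K=c["camera_matrix"];uv=np.atleast_2d(np.asarray(uv,float))
    d=(uv-[K[0,2],K[1,2]])/[K[0,0],K[1,1]]
    s=d.copy()
    for _ in range(20): s=d/(1+c["k1"]*(s**2).sum(1,keepdims=True))
    v=np.c_[s,np.ones(len(s))]
    return R.from_quat(c["orientation"]).apply(v)   # scaled so that depth=1
def plane(c,uv,z):
    v=ray(c,uv);o=np.array(c["origin"]); return o+v*((z-o[2])/v[:,2])[:,None]
def pts(c,uv):
    uv=np.atleast_2d(uv); d=c["depth"][uv[:,1].astype(int),uv[:,0].astype(int)]
    return np.array(c["origin"])+ray(c,uv)*d[:,None]
def proj(c,P):
    P=np.atleast_2d(P); p=R.from_quat(c["orientation"]).inv().apply(P-np.array(c["origin"]))
    s=p[:,:2]/p[:,2:]; s=s*(1+c["k1"]*(s**2).sum(1,keepdims=True)); K=c["camera_matrix"]
    return s*[K[0,0],K[1,1]]+[K[0,2],K[1,2]]
def cloud(c,x0,x1,y0,y1):
    u,v=np.meshgrid(np.arange(x0,x1),np.arange(y0,y1)); uv=np.c_[u.ravel(),v.ravel()]
    return uv,pts(c,uv)
def ld(n): return pickle.load(open(f"pics/{n}.pkl","rb"))
E
python3 - <<'E'
from h import *
t=ld("top0");s=ld("scene0")
a=cv2.resize(t["color"][125:255,200:460],(780,390),interpolation=cv2.INTER_CUBIC)
b=cv2.resize(s["color"][150:260,240:400],(780,536),interpolation=cv2.INTER_CUBIC)
cv2.imwrite("pics/c1.png",a);cv2.imwrite("pics/c2.png",b)
# sharpener point cloud
uv,P=cloud(t,300,375,125,210)
for v in range(130,206,6):
    print(v,[f"{p[0]:.3f},{p[1]:.3f},{p[2]:.3f}" for p in pts(t,[(u,v) for u in range(312,366,8)])])
E
```

```text
130 ['0.675,0.189,0.004', '0.676,0.171,0.002', '0.677,0.153,-0.000', '0.677,0.134,-0.000', '0.678,0.116,0.001', '0.678,0.097,0.002', '0.679,0.078,-0.003']
136 ['0.662,0.189,-0.001', '0.662,0.171,0.001', '0.650,0.153,0.070', '0.663,0.134,-0.001', '0.664,0.115,0.000', '0.664,0.097,0.001', '0.665,0.078,0.001']
142 ['0.648,0.189,-0.000', '0.648,0.170,0.003', '0.628,0.153,0.117', '0.631,0.136,0.106', '0.638,0.118,0.067', '0.639,0.101,0.065', '0.650,0.078,0.003']
148 ['0.634,0.189,-0.001', '0.614,0.169,0.130', '0.613,0.153,0.137', '0.613,0.137,0.136', '0.616,0.121,0.125', '0.618,0.104,0.111', '0.621,0.086,0.100']
154 ['0.620,0.188,0.000', '0.602,0.168,0.131', '0.479,0.160,0.965', '0.601,0.137,0.137', '0.601,0.121,0.140', '0.602,0.105,0.139', '0.604,0.088,0.127']
160 ['0.606,0.188,0.001', '0.590,0.168,0.126', '0.589,0.152,0.138', '0.590,0.136,0.131', '0.590,0.121,0.135', '0.591,0.104,0.131', '0.591,0.089,0.131']
166 ['0.593,0.187,-0.001', '0.579,0.168,0.121', '0.573,0.152,0.170', '0.575,0.137,0.160', '0.577,0.121,0.145', '0.579,0.104,0.131', '0.595,0.077,0.000']
172 ['0.578,0.187,0.007', '0
[... 189 characters left out ...]
', '0.551,0.136,0.165', '0.556,0.119,0.116', '0.556,0.103,0.117', '0.568,0.077,0.000']
184 ['0.546,0.184,0.068', '0.546,0.167,0.069', '0.540,0.151,0.153', '0.540,0.136,0.158', '0.545,0.118,0.105', '0.545,0.102,0.111', '0.554,0.076,-0.001']
190 ['0.537,0.186,0.006', '0.534,0.167,0.062', '0.534,0.150,0.071', '0.534,0.133,0.069', '0.533,0.118,0.102', '0.479,0.160,0.965', '0.540,0.076,-0.001']
196 ['0.524,0.186,0.001', '0.524,0.167,0.003', '0.524,0.149,0.005', '0.523,0.132,0.050', '0.522,0.116,0.067', '0.526,0.094,0.003', '0.526,0.076,-0.002']
202 ['0.510,0.185,0.004', '0.510,0.167,0.002', '0.511,0.149,-0.000', '0.511,0.130,-0.002', '0.512,0.112,-0.000', '0.512,0.094,0.001', '0.512,0.076,0.001']
```

View pics/c1.png

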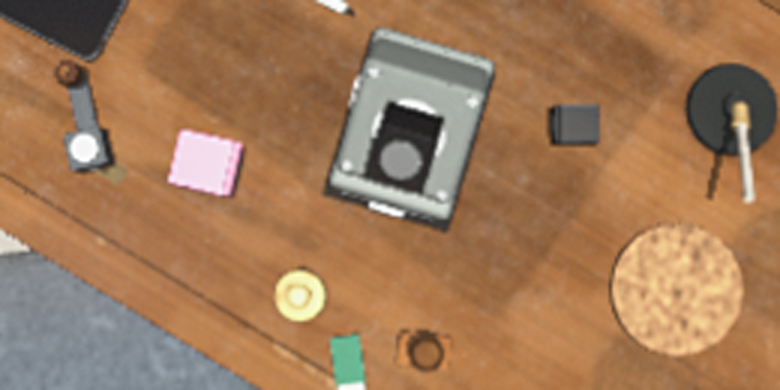

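View pics/c2.png

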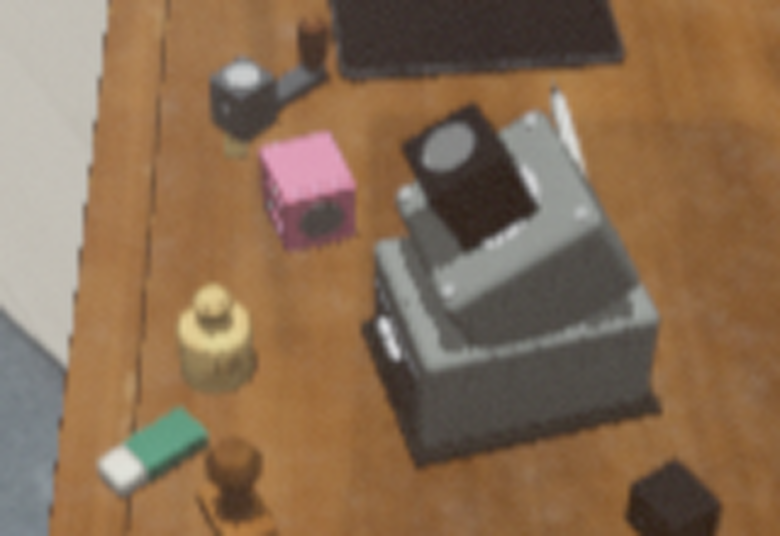

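The crops confirm it: the larger black cap is on the sharpener's sloping face with its grey end disc at crop 1 (400,160), and the small black cube and the pink one are decoys. The cork coaster is on the robot's right and the crank on the left. Next I'll measure poses.

```bash
python3 - <<'E'
from h import *
t=ld("top0");s=ld("scene0")
def fit(P,thr=.003):
    best=None;rng=np.random.default_rng(0)
    for _ in range(400):
        a=P[rng.choice(len(P),3,False)];n=np.cross(a[1]-a[0],a[2]-a[0])
        if np.linalg.norm(n)<1e-8: continue
        n/=np.linalg.norm(n);m=abs((P-a[0])@n)<thr
        if best is None or m.sum()>best.sum():best=m
    c=P[best].mean(0);n=np.linalg.svd(P[best]-c)[2][2];n*=np.sign(n[2])
    return c,n,best
for nm,c,box in(("top",t,(305,375,125,210)),("scene",s,(300,385,160,250))):
    uv,P=cloud(c,*box)
    m=(P[:,2]>.09)&(P[:,2]<.145)
    C,n,b=fit(P[m]); print(nm,"face",C,n,np.degrees(np.arccos(n[2])),np.degrees(np.arctan2(-n[1],-n[0])),b.sum())
    Q=P[m][b]; print(" z at n:", Q.min(0),Q.max(0))
    # cap
    h=(P-C)@n; k=(h>.035)&(h<.06); print(" cap top",P[k].mean(0),np.median(P[k],0),h[k].mean(),k.sum())
    # grey disc colours: 
    hsv=cv2.cvtColor(c["color"],cv2.COLOR_BGR2HSV)
    g=c["color"].astype(int).mean(2)
    u=uv[k]; bright=g[u[:,1],u[:,0]]>70
    print(" disc",P[k][bright].mean(0),bright.sum(), u[bright].mean(0))
# base outline at z~.068 in top
hsv=cv2.cvtColor(t["color"],cv2.COLOR_BGR2HSV)
sat=(hsv[...,1]<60).astype(np.uint8);sat2=np.zeros_like(sat);sat2[128:208,300:375]=sat[128:208,300:375]
cs,_=cv2.findContours(sat2,0,2);cn=max(cs,key=cv2.contourArea);print(cv2.minAreaRect(cn),cv2.contourArea(cn))
# coaster
cm=cv2.inRange(hsv,(8,60,150),(25,255,255))
cm[:, :395]=0;cm[:,455:]=0;cm[:190]=0;cm[255:]=0
cs,_=cv2.findContours(cm,0,2);cn=max(cs,key=cv2.contourArea);print("coaster ell",cv2.fitEllipse(cn),plane(t,[cv2.fitEllipse(cn)[0]],.01))
# crank
uv,P=cloud(t,212,250,140,190)
for v in range(142,188,3): print(v,[f"{1000*p[2]:.0f}" for p in pts(t,[(u,v) for u in range(214,248,2)])])
a=cv2.resize(t["color"][138:192,205:255],(750,810)[:2],interpolation=cv2.INTER_CUBIC);cv2.imwrite("pics/c3.png",cv2.resize(t["color"][138:192,205:255],(550,594),interpolation=cv2.INTER_NEAREST))
E
```

```text
top face [0.58025345 0.13453791 0.12477541] [-0.45431905  0.12360574  0.88222209] 28.088414211872333 -15.219961493659238 939
 z at n: [0.52890996 0.08904839 0.09890477] [0.61845987 0.18374268 0.14094821]
 cap top [0.55349097 0.14184623 0.16203737] [0.5533507  0.14196064 0.16265443] 0.04593537290010961 438
 disc [0.55071927 0.14233091 0.16134251] 198 [332.85858586 178.38383838]
scene face [0.5711146  0.11946873 0.12013244] [-0.45242332  0.11763725  0.88401053] 27.86999870466104 -14.57506905829062 626
 z at n: [0.52858684 0.08113326 0.09790174] [0.61680411 0.17684781 0.13870205]
 cap top [0.55031764 0.1321797  0.15880642] [0.55025234 0.13055201 0.15908192] 0.045092522942767846 295
 disc [0.55002587 0.13939136 0.15970296] 102 [331.03921569 180.08823529]
((335.96331787109375, 167.28900146484375), (43.77265930175781, 59.19367218017578), 16.699243545532227) 2415.5
coaster ell ((417.83599853515625, 220.5213623046875), (72.8519058227539, 90.72892761230469), 80.72674560546875) [[ 0.47320015 -0.05575344  0.01      ]]
142 ['1', '0', '2', '2', '4', '7', '7', '10', '6', '9', '2', '-1', '2', '1', 
[... 779 characters left out ...]
'2', '3', '4']
169 ['-1', '2', '3', '0', '4', '39', '37', '37', '37', '39', '29', '2', '-0', '-0', '-1', '-2', '-2']
172 ['2', '0', '3', '-1', '38', '35', '35', '39', '38', '36', '38', '14', '1', '3', '3', '1', '3']
175 ['1', '1', '0', '2', '35', '39', '39', '38', '38', '38', '38', '23', '4', '-1', '2', '1', '-0']
178 ['2', '0', '2', '-1', '0', '35', '36', '36', '38', '37', '39', '29', '5', '1', '-0', '1', '1']
181 ['1', '3', '-1', '1', '1', '38', '39', '28', '25', '21', '5', '0', '1', '2', '-2', '1', '-1']
184 ['1', '1', '-0', '1', '2', '3', '3', '2', '1', '1', '-1', '3', '1', '-0', '1', '1', '-1']
187 ['4', '3', '-1', '2', '-1', '-0', '1', '2', '1', '0', '3', '2', '3', '1', '2', '-1', '3']
```

View pics/c3.png

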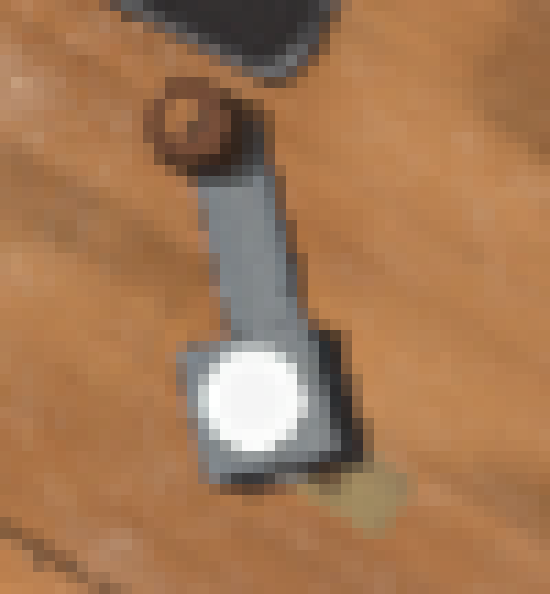

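```bash
python3 - <<'E'
from h import *
t=ld("top0");s=ld("scene0")
def cen(c,m,box):
    x0,x1,y0,y1=box;mm=np.zeros_like(m);mm[y0:y1,x0:x1]=m[y0:y1,x0:x1]
    n,l,st,ce=cv2.connectedComponentsWithStats(mm);i=1+np.argmax(st[1:,4]);return ce[i],st[i,4],(l==i).astype(np.uint8)
for nm,c,hb,kb,cb,wb in(("top",t,(212,245,165,185),(212,235,142,158),(395,455,195,250),(0,)),("scene",s,(280,300,160,180),(298,310,150,170),(325,385,285,335),(0,))):
    g=c["color"].astype(int); hsv=cv2.cvtColor(c["color"],cv2.COLOR_BGR2HSV)
    w=(c["color"].min(2)>170).astype(np.uint8)
    ce,a,_=cen(c,w,hb);print(nm,"hub disc",ce,a,plane(c,[ce],.036))
    r=((g[...,2]-g[...,0]>18)&(g.mean(2)<95)).astype(np.uint8)
    ce,a,_=cen(c,r,kb);print(" knob",ce,a,plane(c,[ce],.040))
    uv,P=cloud(c,*cb)
    cm=((hsv[...,1]<150)&(g[...,2]>150)).astype(np.uint8)
    ce,a,m=cen(c,cm,cb)
    m=cv2.morphologyEx(m,cv2.MORPH_CLOSE,np.ones((5,5),np.uint8));k=max(cv2.findContours(m,0,2)[0],key=cv2.contourArea)
    h=plane(c,k[:,0,:].astype(float),.01);(cx,cy),rad=cv2.minEnclosingCircle((h[:,:2]*1000).astype(np.float32));print(" coaster",ce,plane(c,[ce],.01),cx,cy,rad)
    # small things
# arm
uv,P=cloud(t,212,250,140,190); q=P[(P[:,2]>.006)&(P[:,2]<.016)]
Q=q[(q[:,0]>.58)&(q[:,0]<.63)]
print("arm",Q.mean(0),len(Q)); e=cv2.fitLine((Q[:,:2]).astype(np.float32),cv2.DIST_HUBER,0,1e-4,1e-4).ravel();print(e,np.degrees(np.arctan2(e[1],e[0])))
# slope face edges: side boundaries in face coords
for c,box in((t,(305,375,125,210)),):
    uv,P=cloud(c,*box)
    O=np.array([.5717,.1368,.1207]);
    for yaw in(-15.2,):
        y=np.radians(yaw);n=np.array([-np.sin(.4887)*np.cos(y),-np.sin(.4887)*np.sin(y),np.cos(.4887)])
    h=(P-O)@n; f=P[(abs(h)<.004)]
    k=(f-O)[:,:2]
    hull=cv2.minAreaRect((f[:,:2]*1000).astype(np.float32));print("rect",hull)
m=(c["color"].astype(int).mean(2)>115)&(cv2.cvtColor(t["color"],cv2.COLOR_BGR2HSV)[...,1]<50)
cv2.imwrite("pics/c4.png",cv2.resize(t["color"][130:206,300:375],(740,750),interpolation=cv2.INTER_CUBIC)[:600])
E
```

```text
top hub disc [227.5        173.75675676] 74 [[0.56674374 0.37327949 0.036     ]]
 knob [223.265625 149.109375] 64 [[0.62094891 0.38382608 0.04      ]]
 coaster [425.97495591 222.21763668] [[ 0.46977024 -0.07439422  0.01      ]] 471.57550048828125 -71.44677734375 90.64380645751953
scene hub disc [289.47619048 164.9047619 ] 21 [[0.56667099 0.3695272  0.036     ]]
 knob [304.43902439 159.54878049] 82 [[0.61210605 0.36408373 0.04      ]]
 coaster [354.8011583  306.98552124] [[ 0.47321297 -0.07430669  0.01      ]] 474.82757568359375 -65.28277587890625 71.67391204833984
arm [0.60073235 0.38049942 0.01063526] 112
[0.9664385  0.25689813 0.6007323  0.38049942] 14.8860855
rect ((574.5809936523438, 135.8906707763672), (83.20338439941406, 74.99507904052734), 74.55757141113281)
```

View pics/c4.png

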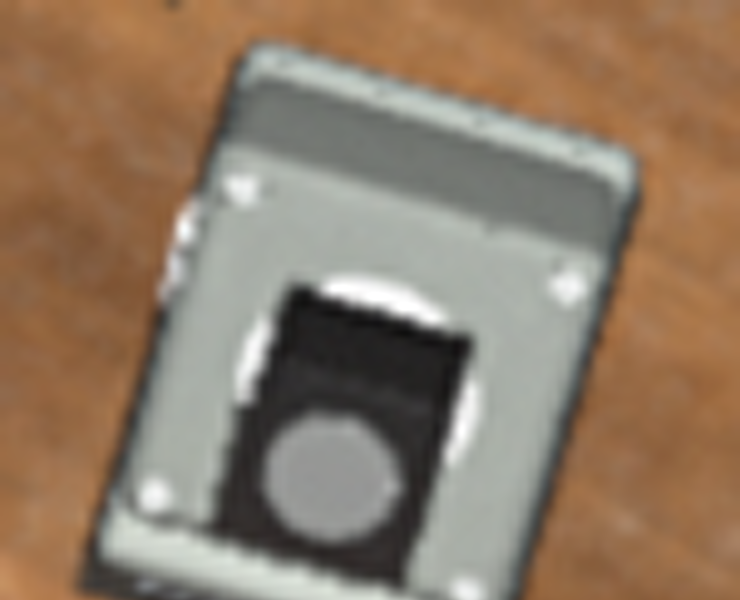

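```bash
python3 - <<'E'
from h import *
t=ld("top0")
sc=np.array([(240,187),(567,287),(153,495),(467,588)],float)
uv=np.c_[300+(sc[:,0]+.5)/(740/75)-.5,130+(sc[:,1]+.5)/(750/76)-.5]
n=np.array([-.453,.1215,.883]);n/=np.linalg.norm(n);C=np.array([.5717,.1368,.1207])
v=ray(t,uv);o=np.array(t["origin"]);P=o+v*(((C-o)@n)/(v@n))[:,None];print(P,P.mean(0))
for a,b in((0,1),(2,3)): d=P[a]-P[b];print("y axis yaw-90",np.degrees(np.arctan2(d[1],d[0]))-90,np.linalg.norm(d))
for a,b in((0,2),(1,3)): d=P[a]-P[b];print("x yaw",np.degrees(np.arctan2(d[1],d[0])),np.linalg.norm(d))
E
```

```text
[[0.61159208 0.16088293 0.13785179]
 [0.59312392 0.09504733 0.13743611]
 [0.55217518 0.17741776 0.10509434]
 [0.53445298 0.11198886 0.10500538]] [0.57283604 0.13633422 0.12134691]
y axis yaw-90 -15.669832576719443 0.06837815493838952
y axis yaw-90 -15.155594519853025 0.06778660574080152
x yaw -15.551083647469452 0.06983422636882528
x yaw -16.106348124756124 0.0691451115029883
```

```bash
cat > go.py <<'E'
import sys
from h import *
from rig import robot
def state():
    o=robot.get_obs();r=R.from_quat(o["tool_rot"]);x=r.apply([1,0,0]);return o,r,np.degrees(np.arctan2(x[1],x[0]))
def to(p,yaw=None):
    o,r,y=state()
    print("t %.2f pos %s yaw %.2f q6 %.2f grip %.4f F %s M %s"%(o["time"],np.round(o["position"]*1000,1),y,o["q"][5],o["grip_width"],np.round(o["ft_force"],1),np.round(o["moment"],2)))
    if p is not None:
        print("slide now(mm)",np.round(1000*r.inv().apply(np.array(p)-o["position"]),1))
        if yaw is not None:
            tw=-((yaw-y+180)%360-180);print("twist",round(tw,2)); 
            r2=R.from_euler('z',yaw,degrees=True)*R.from_quat([1,0,0,0])
            print("slide after twist",np.round(1000*r2.inv().apply(np.array(p)-o["position"]),1), "tilt",np.round(r.apply([0,0,1]),3))
if __name__=="__main__":
    a=[float(v) for v in sys.argv[1:]]
    to(a[:3] if len(a)>=3 else None,a[3] if len(a)>3 else None)
E
python3 go.py .5598 .1400 .24 164.5
```

```text
t 0.15 pos [247.  573.6 238.8] yaw 156.69 q6 -0.18 grip 0.0869 F [-0.3 -0.3  0.1] M [ 0.01 -0.04 -0.02]
slide now(mm) [-458.9 -274.4   -0.9]
twist -7.81
slide after twist [-417.3 -334.2   -1.2] tilt [-0.001 -0.001 -1.   ]
```

Emit:
step_arm --pt "0 0 0" --pt "0 0 0" --twist '[-4, -3.8]' --jaw 70

```text
time: 0.32
position: [0.2471, 0.5737, 0.239]
tool_rot: [0.133, 0.991, -0.0, -0.0]
ft_force: [-0.6, 0.2, -0.3]
grip_width: 0.0801
```

```bash
python3 go.py .5598 .1400 .24 164.5
```

```text
t 0.32 pos [247.1 573.7 239. ] yaw 164.68 q6 -0.32 grip 0.0801 F [-0.6  0.2 -0.3] M [ 0.   -0.01 -0.02]
slide now(mm) [-416.2 -335.7   -0.8]
twist 0.18
slide after twist [-417.3 -334.4   -1. ] tilt [-0.001 -0.001 -1.   ]
```

Emit:
step_arm --pt "-27.8 -22.3 0" --pt "-27.8 -22.3 0" --pt "-27.8 -22.3 0" --pt "-27.8 -22.3 0" --pt "-27.8 -22.3 0" --pt "-27.8 -22.3 0" --pt "-27.8 -22.3 0" --pt "-27.8 -22.3 0" --pt "-27.8 -22.3 0" --pt "-27.8 -22.3 0" --pt "-27.8 -22.3 0" --pt "-27.8 -22.3 0" --pt "-27.8 -22.3 0" --pt "-27.8 -22.3 0" --pt "-27.8 -22.3 0" --pt "0 0 0" --pt "0 0 0" --twist '[0, 0, 0, 0, 0, 0, 0, 0, 0, 0, 0, 0, 0, 0, 0, 0, 0]'

```text
time: 1.73
position: [0.5606, 0.1384, 0.2391]
tool_rot: [0.137, 0.991, 0.0, -0.0]
ft_force: [0.3, 0.6, -0.5]
grip_width: 0.0703
```

```bash
python3 go.py .5598 .1400 .1427 164.5; python3 - <<'E'
from h import *
from rig import robot
c=robot.camera("wrist");cv2.imwrite("pics/w1.png",c["color"]);pickle.dump(c,open("pics/w1.pkl","wb"))
E
```

```text
t 1.73 pos [560.6 138.4 239.1] yaw 164.28 q6 -1.25 grip 0.0703 F [ 0.3  0.6 -0.5] M [-0.01  0.02 -0.03]
slide now(mm) [ 1.1  1.3 96.4]
twist -0.22
slide after twist [ 1.2  1.3 96.4] tilt [-0.  0. -1.]
```

View pics/w1.png

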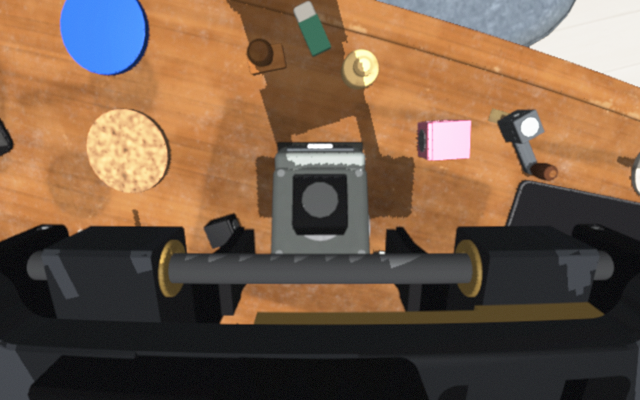

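The wrist view shows the cap end disc at (320,200), centred between the jaws. The crank hub disc is at (529,127) with its knob at (544,172), and the coaster is at (128,150).

```bash
python3 - <<'E'
from h import *
c=ld("w1")
print("cap disc",plane(c,[(320,200)],.1606),"hub",plane(c,[(529,127)],.036),"coaster",plane(c,[(128,150)],.01))
for v in (173,232):pass
g=c["color"];print("screws",plane(c,[(278,173),(362,173)],.105))
k=g[95:195,490:570];cv2.imwrite("pics/w1c.png",cv2.resize(k,(640,800),interpolation=cv2.INTER_CUBIC)[:600])
E
```

```text
cap disc [[0.55319346 0.141146   0.1606    ]] hub [[0.56801756 0.37225118 0.036     ]] coaster [[ 0.47214651 -0.07017223  0.01      ]]
screws [[0.5340072  0.10850943 0.105     ]
 [0.55394488 0.17919266 0.105     ]]
```

View pics/w1c.png

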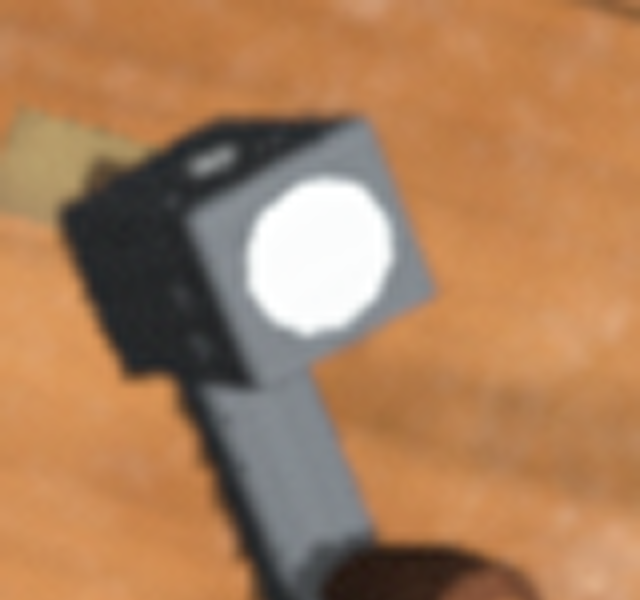

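Emit:
step_arm --pt "1 1 24" --pt "0 0 24" --pt "0 0 24" --pt "0 0 14" --pt "0 0 10.5" --pt "0 0 0" --pt "0 0 0" --twist '[0, 0, 0, 0, 0, 0, 0]'

```text
time: 2.37
position: [0.5583, 0.1424, 0.143]
tool_rot: [0.134, 0.991, -0.0, -0.0]
ft_force: [0.8, -0.2, 0.2]
grip_width: 0.0696
```

```bash
python3 go.py .5598 .1400 .1427 164.5
```

```text
t 2.37 pos [558.3 142.4 143. ] yaw 164.57 q6 -1.25 grip 0.0696 F [ 0.8 -0.2  0.2] M [ 0.03 -0.02  0.01]
slide now(mm) [-2.  -1.9  0.3]
twist 0.07
slide after twist [-2.  -1.9  0.3] tilt [-0.001  0.    -1.   ]
```

Emit:
step_arm --pt "-2 -1.8 0" --pt "0 0 0" --pt "0 0 0" --pt "0 0 0" --pt "0 0 0" --pt "0 0 0" --pt "0 0 0" --pt "0 0 0" --twist '[0, 0, 0, 0, 0, 0, 0, 0]' --jaw 30 --force 15

```text
time: 3.03
position: [0.5605, 0.1391, 0.1435]
tool_rot: [0.135, 0.991, 0.0, 0.0]
ft_force: [-0.6, -0.2, 3.2]
grip_width: 0.04
```

```bash
python3 go.py .5598 .1400 .1427 164.5; python3 - <<'E'
from h import *
c=ld("w1")
k=np.array([(188,213),(360,120),(435,290),(255,385)])/8+[489.5,94.5]
P=plane(c,k,.036);print(P.mean(0))
for a,b in((0,1),(1,2),(2,3),(3,0)):d=P[b]-P[a];print(np.degrees(np.arctan2(d[1],d[0])),np.linalg.norm(d))
E
```

```text
t 3.03 pos [560.5 139.1 143.5] yaw 164.48 q6 -1.25 grip 0.0400 F [-0.6 -0.2  3.2] M [-0.04  0.09 -0.04]
slide now(mm) [1.  0.7 0.8]
twist -0.02
slide after twist [1.  0.7 0.8] tilt [ 0. -0. -1.]
[0.56682517 0.37155777 0.036     ]
103.5595430781296 0.025925346346948683
16.809176915719394 0.026386540298180022
-76.93206569487998 0.02747245253466708
-166.55092257645995 0.026108444114926393
```

Emit:
step_arm --pt "1.4 0 -2.6" --pt "2.3 0 -4.4" --pt "2.3 0 -4.4" --pt "2.4 0 -4.4" --pt "2.3 0 -4.4" --pt "2.4 0 -4.4" --pt "2.3 0 -4.4" --pt "2.4 0 -4.4" --pt "2.3 0 -4.4" --pt "4.7 0 -8.8" --pt "4.7 0 -8.8" --pt "4.7 0 -8.8" --pt "0 0 0" --twist '[0, 0, 0, 0, 0, 0, 0, 0, 0, 0, 0, 0, 0]'

```text
time: 4.12
position: [0.5274, 0.1488, 0.2095]
tool_rot: [0.135, 0.991, 0.0, 0.001]
ft_force: [0.6, 0.4, -0.9]
grip_width: 0.0401
```

```bash
python3 go.py; python3 - <<'E'
from h import *
from rig import robot
for n in("wrist","scene"):
    c=robot.camera(n);pickle.dump(c,open(f"pics/{n}2.pkl","wb"));cv2.imwrite(f"pics/{n}2.png",c["color"])
    if n=="scene":cv2.imwrite("pics/s2c.png",cv2.resize(c["color"][120:260,270:420],(640,597),interpolation=cv2.INTER_CUBIC))
E
```

```text
t 4.12 pos [527.4 148.8 209.5] yaw 164.52 q6 -1.23 grip 0.0401 F [ 0.6  0.4 -0.9] M [-0.03 -0.03 -0.02]
```

View pics/wrist2.png

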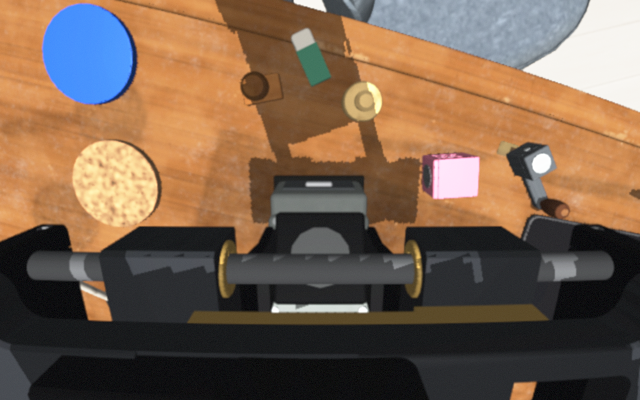

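View pics/s2c.png

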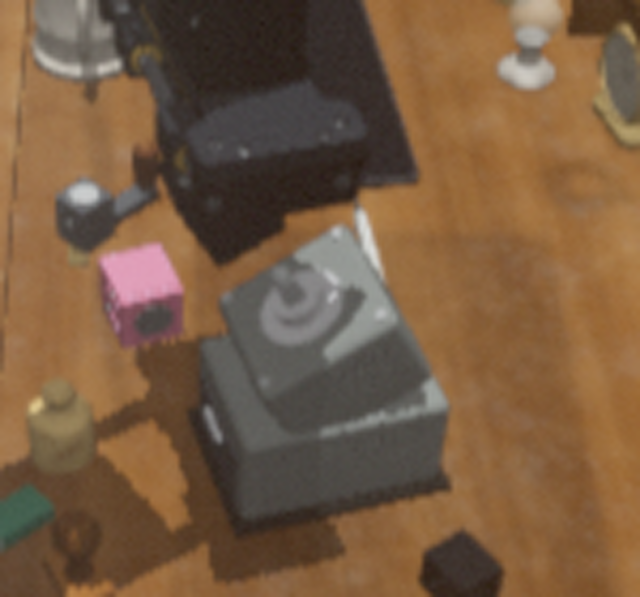

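The cap came off cleanly and is held at its 28° tilt; the bare collar and shaft are visible at (290,290) in the crop. Next I carry it to the coaster.

```bash
python3 go.py .457 -.069 .15 164.5; python3 - <<'E'
from h import *
c=ld("wrist2");m=((cv2.cvtColor(c["color"],cv2.COLOR_BGR2HSV)[...,1]<150)&(c["color"][...,2]>165)).astype(np.uint8)
mm=np.zeros_like(m);mm[130:235,65:170]=m[130:235,65:170];mm=cv2.morphologyEx(cv2.morphologyEx(mm,2,np.ones((3,3))),3,np.ones((7,7)))
k=max(cv2.findContours(mm,0,2)[0],key=cv2.contourArea);(x,y),r=cv2.minEnclosingCircle(k);e=cv2.fitEllipse(k);print(x,y,r,e,plane(c,[(x,y),e[0]],.01))
E
```

```text
t 4.22 pos [527.6 148.4 208. ] yaw 164.51 q6 -1.23 grip 0.0398 F [ 0.2  0.3 -0. ] M [-0.02  0.06 -0.  ]
slide now(mm) [  10.  -228.4   57.9]
twist 0.01
slide after twist [   9.9 -228.4   58. ] tilt [ 0.002  0.    -1.   ]
110.5 182.0 66.53016662597656 ((110.07102966308594, 186.751708984375), (95.84381866455078, 122.58329772949219), 13.292850494384766) [[ 0.46937022 -0.07607567  0.01      ]
 [ 0.47421655 -0.07887233  0.01      ]]
```

Emit:
step_arm --pt "1 -15 0" --pt "1 -23.5 0" --pt "1 -23.5 0" --pt "1 -23.5 0" --pt "1 -23.5 0" --pt "1 -23.5 0" --pt "1 -23.5 0" --pt "1 -23.5 0" --pt "1 -23.5 0" --pt "1 -15 0" --pt "0 -10.5 0" --pt "0 0 30" --pt "0 0 30" --pt "0 0 30" --pt "0 0 30" --pt "0 0 15" --pt "0 0 0" --pt "0 0 0" --twist '[0, 0, 0, 0, 0, 0, 0, 0, 0, 0, 0, 0, 0, 0, 0, 0, 0, 0]'

```text
time: 5.72
position: [0.4565, -0.069, 0.0715]
tool_rot: [0.135, 0.991, 0.0, -0.001]
ft_force: [0.8, 0.2, -0.2]
grip_width: 0.0398
```

```bash
python3 go.py .457 -.070 .046 164.5;python3 - <<'E'
from h import *
from rig import robot
c=robot.camera("scene");pickle.dump(c,open(f"pics/s3.pkl","wb"));cv2.imwrite("pics/s3c.png",cv2.resize(c["color"][220:370,270:430],(640,600),interpolation=cv2.INTER_CUBIC))
E
```

```text
t 5.72 pos [456.5 -69.   71.5] yaw 164.50 q6 -1.69 grip 0.0398 F [ 0.8  0.2 -0.2] M [-0.02 -0.03 -0.01]
slide now(mm) [-0.8 -0.8 25.5]
twist 0.0
slide after twist [-0.8 -0.8 25.5] tilt [-0.002  0.001 -1.   ]
```

View pics/s3c.png

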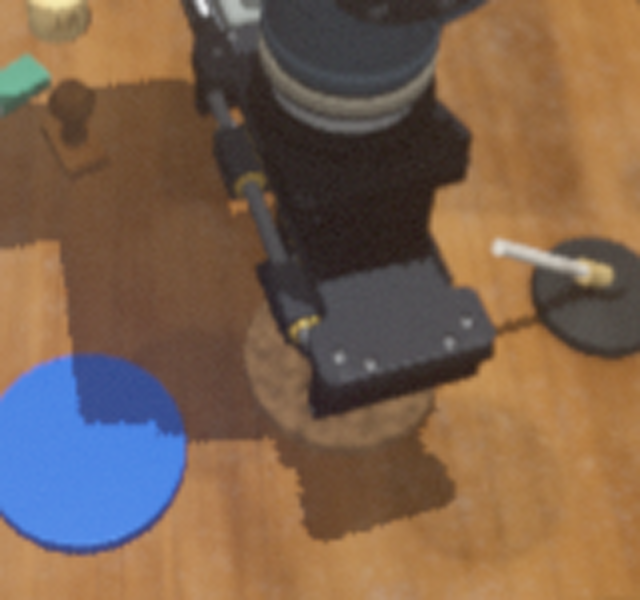

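Emit:
step_arm --pt "0 0 11" --pt "0 0 10" --pt "0 0 4" --pt "0 0 0" --twist '[0, 0, 0, 0]' --force 7

```text
time: 6.1
position: [0.4572, -0.0694, 0.0478]
tool_rot: [0.135, 0.991, -0.0, 0.001]
ft_force: [-0.8, 0.4, -0.5]
grip_width: 0.0404
```

Emit:
step_arm --pt "0 0 2" --pt "0 0 2" --pt "0 0 0" --twist '[0, 0, 0]'

```text
time: 6.35
position: [0.457, -0.0693, 0.0436]
tool_rot: [0.135, 0.991, -0.0, 0.0]
ft_force: [-0.5, -0.1, 0.2]
grip_width: 0.0401
```

Emit:
step_arm --pt "0 0 1.5" --pt "0 0 1.5" --pt "0 0 0" --twist '[0, 0, 0]'

```text
time: 6.6
position: [0.4578, -0.0696, 0.0411]
tool_rot: [0.135, 0.991, -0.0, 0.001]
ft_force: [1.0, 0.6, 6.0]
grip_width: 0.0402
```

Contact is made at 6 N. Now I roll the cap upright about its edge.

Emit:
step_arm --pt "-2 0 0.2" --pt "-2.1 0 0.4" --pt "-2 0 0.6" --pt "-2 0 0.7" --pt "-1.9 0 0.9" --pt "0 0 0" --twist '[0, 0, 0, 0, 0, 0]'

```text
time: 7.1
position: [0.4664, -0.0718, 0.0373]
tool_rot: [0.135, 0.991, 0.0, -0.0]
ft_force: [-1.3, 1.0, 3.8]
grip_width: 0.0396
```

```bash
python3 go.py .472 -.074 .036;python3 - <<'E'
from h import *
from rig import robot
c=robot.camera("wrist");pickle.dump(c,open(f"pics/w4.pkl","wb"));cv2.imwrite("pics/w4.png",c["color"])
E
```

```text
t 7.10 pos [466.4 -71.8  37.3] yaw 164.48 q6 -1.69 grip 0.0396 F [-1.3  1.   3.8] M [0.1  0.36 0.01]
slide now(mm) [-6.  -0.6  1.3]
```

View pics/w4.png

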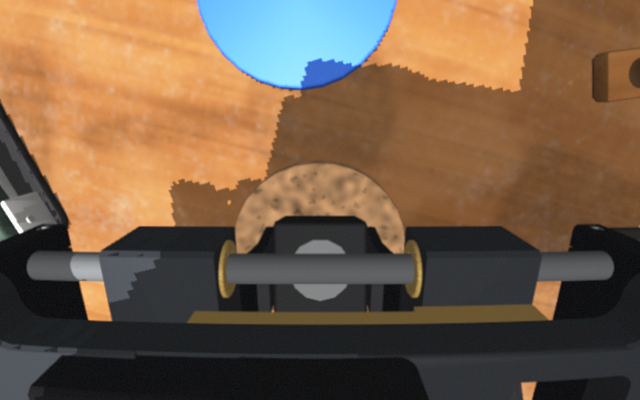

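Emit:
step_arm --pt "-2 0 0.8" --pt "-2 0 0.8" --pt "-1.8 0 0.8" --pt "0 0 0" --pt "0 0 0" --twist '[0, 0, 0, 0, 0]'

```text
time: 7.57
position: [0.4728, -0.0737, 0.0349]
tool_rot: [0.135, 0.991, -0.0, 0.001]
ft_force: [-0.5, 0.4, 0.8]
grip_width: 0.0397
```

```bash
python3 go.py .472 -.074 .036;python3 - <<'E'
from h import *
from rig import robot
c=robot.camera("wrist");pickle.dump(c,open(f"pics/w5.pkl","wb"));cv2.imwrite("pics/w5.png",c["color"][150:330,180:460])
for n in("w4","w5"):
    k=ld(n)
    for v in (222,232,240,275,285,293,302):
        print(n,v,np.round(pts(k,[(300,v),(320,v),(340,v)])[:,[0,2]]*1000,0).tolist())
E
```

```text
t 7.57 pos [472.8 -73.7  34.9] yaw 164.49 q6 -1.69 grip 0.0397 F [-0.5  0.4  0.8] M [ 0.06  0.17 -0.03]
slide now(mm) [ 0.7 -0.5 -1.1]
w4 222 [[442.0, 53.0], [444.0, 53.0], [447.0, 52.0]]
w4 232 [[445.0, 56.0], [448.0, 55.0], [449.0, 56.0]]
w4 240 [[448.0, 57.0], [450.0, 57.0], [453.0, 57.0]]
w4 275 [[438.0, 108.0], [439.0, 109.0], [441.0, 108.0]]
w4 285 [[466.0, 62.0], [468.0, 61.0], [470.0, 62.0]]
w4 293 [[469.0, 61.0], [470.0, 64.0], [473.0, 63.0]]
w4 302 [[473.0, 62.0], [475.0, 63.0], [477.0, 64.0]]
w5 222 [[450.0, 44.0], [453.0, 44.0], [455.0, 44.0]]
w5 232 [[451.0, 56.0], [452.0, 57.0], [455.0, 56.0]]
w5 240 [[454.0, 56.0], [456.0, 56.0], [458.0, 56.0]]
w5 275 [[444.0, 106.0], [446.0, 106.0], [447.0, 106.0]]
w5 285 [[471.0, 61.0], [474.0, 59.0], [476.0, 61.0]]
w5 293 [[475.0, 60.0], [477.0, 61.0], [479.0, 61.0]]
w5 302 [[479.0, 60.0], [481.0, 61.0], [484.0, 59.0]]
```

View pics/w5.png

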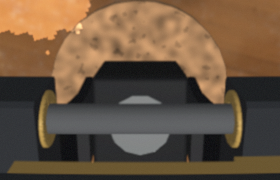

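Emit:
step_arm --pt "-1.5 0 1" --pt "-1.5 0 1" --pt "-1 0 1" --pt "0 0 0" --pt "0 0 0" --twist '[0, 0, 0, 0, 0]' --force 4

```text
time: 8.03
position: [0.4764, -0.0748, 0.0319]
tool_rot: [0.135, 0.991, -0.0, 0.001]
ft_force: [-0.3, -0.4, -1.0]
grip_width: 0.04
```

```bash
python3 go.py .472 -.074 .036;python3 - <<'E'
from h import *
from rig import robot
c=robot.camera("wrist");pickle.dump(c,open(f"pics/w6.pkl","wb"))
for n in("w6",):
    k=ld(n)
    for v in (226,229,232,240,285,293,302):
        print(n,v,np.round(pts(k,[(300,v),(320,v),(340,v)])[:,[0,2]]*1000,0).tolist())
E
```

```text
t 8.03 pos [476.4 -74.8  31.9] yaw 164.48 q6 -1.69 grip 0.0400 F [-0.3 -0.4 -1. ] M [0.01 0.06 0.03]
slide now(mm) [ 4.5 -0.4 -4.1]
w6 226 [[455.0, 44.0], [457.0, 44.0], [459.0, 45.0]]
w6 229 [[455.0, 48.0], [457.0, 49.0], [459.0, 48.0]]
w6 232 [[455.0, 51.0], [458.0, 50.0], [459.0, 52.0]]
w6 240 [[456.0, 57.0], [458.0, 56.0], [461.0, 57.0]]
w6 285 [[475.0, 58.0], [477.0, 57.0], [479.0, 58.0]]
w6 293 [[478.0, 58.0], [480.0, 58.0], [483.0, 58.0]]
w6 302 [[483.0, 58.0], [485.0, 57.0], [488.0, 57.0]]
```

Emit:
step_arm --pt "0 0 0" --pt "0 0 0" --pt "0 0 0" --pt "0 0 0" --pt "0 0 -20" --pt "0 0 -30" --pt "0 0 -30" --pt "0 0 -30" --pt "0 0 -30" --pt "0 0 0" --twist '[0, 0, 0, 0, 0, 0, 0, 0, 0, 0]' --jaw 64

```text
time: 8.92
position: [0.4789, -0.0756, 0.177]
tool_rot: [0.135, 0.991, -0.001, 0.005]
ft_force: [0.8, -1.6, 0.3]
grip_width: 0.0638
```

```bash
python3 go.py .567 .3715 .17 -166;python3 - <<'E'
from h import *
from rig import robot
c=robot.camera("wrist");pickle.dump(c,open(f"pics/w7.pkl","wb"));cv2.imwrite("pics/w7.png",c["color"])
c=robot.camera("top");pickle.dump(c,open(f"pics/t7.pkl","wb"));cv2.imwrite("pics/t7c.png",cv2.resize(c["color"][125:255,300:480],(780,563),interpolation=cv2.INTER_CUBIC))
E
```

```text
t 8.92 pos [478.9 -75.6 177. ] yaw 164.51 q6 -1.69 grip 0.0638 F [ 0.8 -1.6  0.3] M [ 0.01 -0.03 -0.03]
slide now(mm) [ 34.6 454.4   6.1]
twist -29.49
slide after twist [-193.6  412.5    7. ] tilt [ 0.01  -0.004 -1.   ]
```

View pics/w7.png

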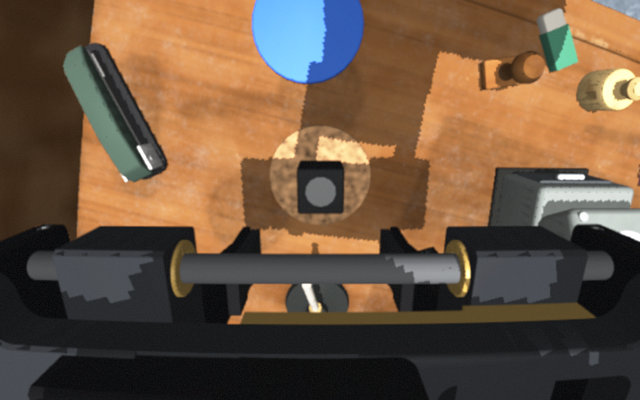

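View pics/t7c.png

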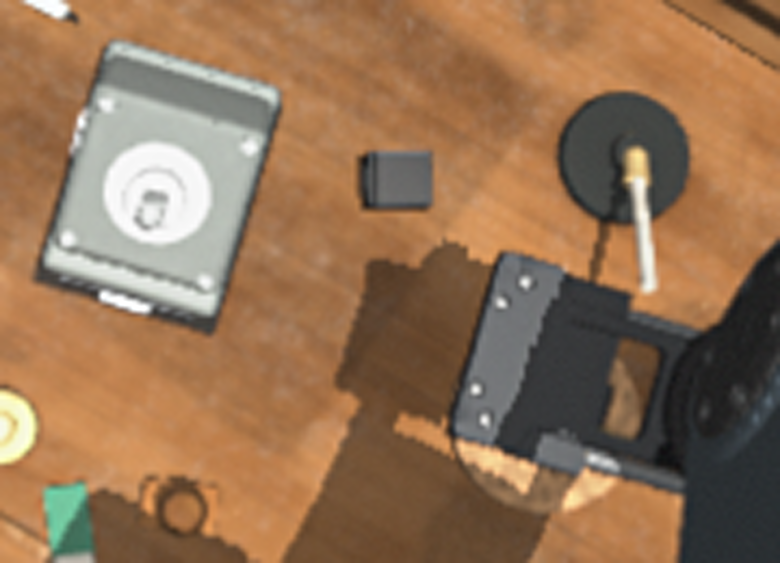

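The cap stands upright on the coaster, end disc at (320,190) in the wrist view. Now a close look at the bare shaft.

```bash
python3 go.py .560 .139 .215 164.5
```

```text
t 9.02 pos [476.4 -74.7 173.3] yaw 164.50 q6 -1.69 grip 0.0641 F [-0.2  1.5 -1.2] M [ 0.01  0.03 -0.04]
slide now(mm) [-23.6 228.3 -41.7]
twist 0.0
slide after twist [-23.4 228.3 -41.7] tilt [ 0.003 -0.001 -1.   ]
```

Emit:
step_arm --pt "0 0 -21" --pt "0 0 -21" --pt "-3 28.5 0" --pt "-3 28.5 0" --pt "-3 28.5 0" --pt "-3 28.5 0" --pt "-3 28.5 0" --pt "-3 28.5 0" --pt "-3 28.5 0" --pt "-3 28.5 0" --pt "0 0 0" --pt "0 0 0" --pt "0 0 0" --twist '[0, 0, 0, 0, 0, 0, 0, 0, 0, 0, 0, 0, 0]'

```text
time: 10.1
position: [0.5586, 0.1385, 0.2123]
tool_rot: [0.135, 0.991, -0.001, -0.002]
ft_force: [-0.5, -0.8, 0.5]
grip_width: 0.0638
```

```bash
python3 go.py .560 .139 .215 164.5; python3 - <<'E'
from h import *
from rig import robot
c=robot.camera("wrist");pickle.dump(c,open(f"pics/w8.pkl","wb"));
p=np.array([.5725,.1365,.120]);n=np.array([-.4524,.1255,.8829])
print(proj(c,[p+.01*n,p+.028*n,p+.034*n]))
cv2.imwrite("pics/w8.png",c["color"])
u,v=proj(c,[p+.025*n])[0].astype(int)
cv2.imwrite("pics/w8c.png",cv2.resize(c["color"][v-30:v+30,u-40:u+40],(800,600),interpolation=cv2.INTER_CUBIC));print(u,v)
E
```

```text
t 10.10 pos [558.6 138.5 212.3] yaw 164.53 q6 -1.25 grip 0.0638 F [-0.5 -0.8  0.5] M [ 0.04  0.04 -0.02]
slide now(mm) [-1.2  0.9 -2.7]
twist 0.03
slide after twist [-1.2  0.9 -2.7] tilt [-0.004 -0.001 -1.   ]
[[321.77611035 220.84086249]
 [321.92013926 216.48592134]
 [321.9732887  214.87840358]]
321 217
```

View pics/w8c.png

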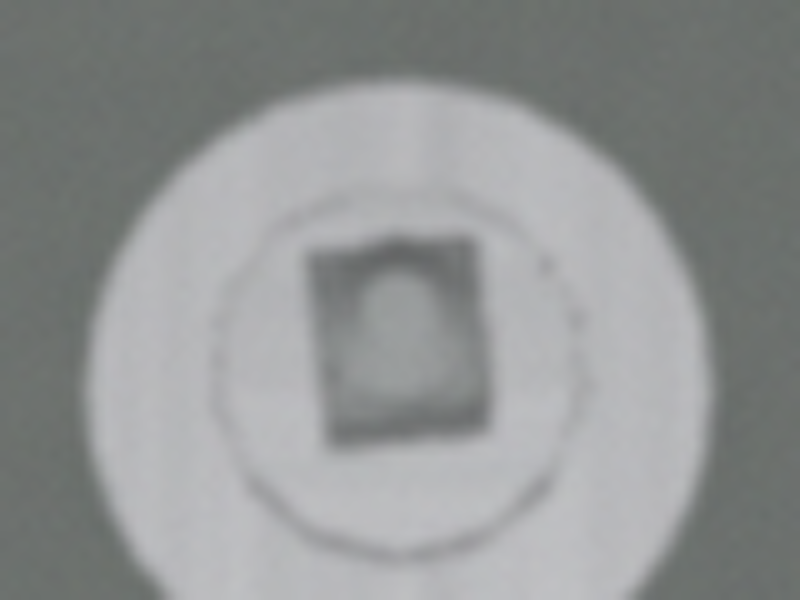

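The shaft square is close to aligned: about 5° counter-clockwise seen from above (crop edges (308,252)→(478,240)). I'll grip with the crank's arm pointing downslope and the tool turned about 4° to match. On to the crank.

```bash
python3 go.py .567 .3715 .21 14
```

```text
t 10.15 pos [558.7 138.  212.7] yaw 164.47 q6 -1.25 grip 0.0644 F [-0.7 -0.1  0.5] M [ 0.04 -0.04 -0.04]
slide now(mm) [ 54.5 227.2   2.5]
twist 150.47
slide after twist [  64.5 -224.5    2.7] tilt [-0.003 -0.001 -1.   ]
```

Emit:
step_arm --pt "2.5 22.5 0" --pt "5.7 22.5 0" --pt "5.7 22.5 0" --pt "5.7 22.5 0" --pt "5.7 22.5 0" --pt "5.7 22.5 0" --pt "5.7 22.5 0" --pt "5.7 22.5 0" --pt "5.7 22.5 0" --pt "5.7 22.5 0" --pt "0 0 0" --pt "0 0 0" --pt "0 0 0" --pt "0 0 0" --pt "0 0 0" --pt "0 0 0" --pt "0 0 0" --pt "0 0 0" --pt "0 0 0" --pt "0 0 0" --twist '[0, 0, 0, 0, 0, 0, 0, 0, 0, 0, 7, 7, 7, 7, 7, 7, 7, 7, 7, 7]'

```text
time: 11.82
position: [0.5682, 0.368, 0.2135]
tool_rot: [0.682, 0.731, -0.001, -0.0]
ft_force: [0.1, 0.6, -0.6]
grip_width: 0.0641
```

Emit:
step_arm --pt "0 0 0" --pt "0 0 0" --pt "0 0 0" --pt "0 0 0" --pt "0 0 0" --pt "0 0 0" --pt "0 0 0" --pt "0 0 0" --pt "0 0 0" --pt "0 0 0" --pt "0 0 0" --pt "0 0 0" --pt "0 0 0" --twist '[7, 7, 7, 7, 7, 7, 7, 7, 7, 7, 7, 3.5, 0]'

```text
time: 12.9
position: [0.5682, 0.3682, 0.2135]
tool_rot: [0.993, 0.12, -0.001, 0.0]
ft_force: [0.3, -0.3, -0.5]
grip_width: 0.064
```

```bash
python3 go.py .567 .3715 .15 14; python3 - <<'E'
from h import *
from rig import robot
c=robot.camera("wrist");pickle.dump(c,open(f"pics/w9.pkl","wb"));
cv2.imwrite("pics/w9.png",c["color"])
E
```

```text
t 12.90 pos [568.2 368.2 213.5] yaw 13.82 q6 1.74 grip 0.0640 F [ 0.3 -0.3 -0.5] M [-0.05  0.09  0.01]
slide now(mm) [-0.3 -3.6 63.5]
twist -0.18
slide after twist [-0.4 -3.5 63.5] tilt [-0.001 -0.001 -1.   ]
```

View pics/w9.png

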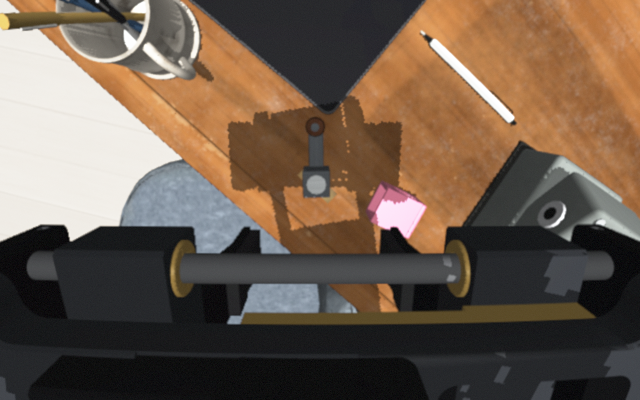

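The wrist view shows the hub disc at (316,184) and the knob at (315,126), both in line with the tool. The pink decoy at (395,208) is close, so I'll keep the jaws narrow.

```bash
python3 - <<'E'
from h import *
c=ld("w9");g=c["color"]
m=(g.min(2)>150).astype(np.uint8);mm=np.zeros_like(m);mm[170:200,300:332]=m[170:200,300:332]
n,l,st,ce=cv2.connectedComponentsWithStats(mm);i=1+np.argmax(st[1:,4]);print(ce[i],st[i])
print("hub",plane(c,[ce[i]],.036),"knob",plane(c,[(315.5,124)],.045),"pink",plane(c,[(368,207),(385,183)],.02))
print(plane(c,[ce[i]],.036)-plane(c,[(315.5,124)],.045))
cv2.imwrite("pics/w9c.png",cv2.resize(g[105:215,270:440],(800,518),interpolation=cv2.INTER_CUBIC))
E
python3 go.py .568 .372 .10 14
```

```text
[315.94805195 184.31601732] [308 176  17  17 231]
hub [[0.56714997 0.37190697 0.036     ]] knob [[0.62575716 0.38645135 0.045     ]] pink [[0.55271711 0.3102749  0.02      ]
 [0.58278216 0.29991337 0.02      ]]
[[-0.05860719 -0.01454438 -0.009     ]]
t 12.95 pos [568.2 368.4 213.6] yaw 13.97 q6 1.74 grip 0.0638 F [-0.3 -0.2  0.1] M [-0.13  0.18  0.03]
slide now(mm) [  0.8  -3.6 113.6]
twist -0.03
slide after twist [  0.7  -3.6 113.6] tilt [-0.001 -0.001 -1.   ]
```

View pics/w9c.png

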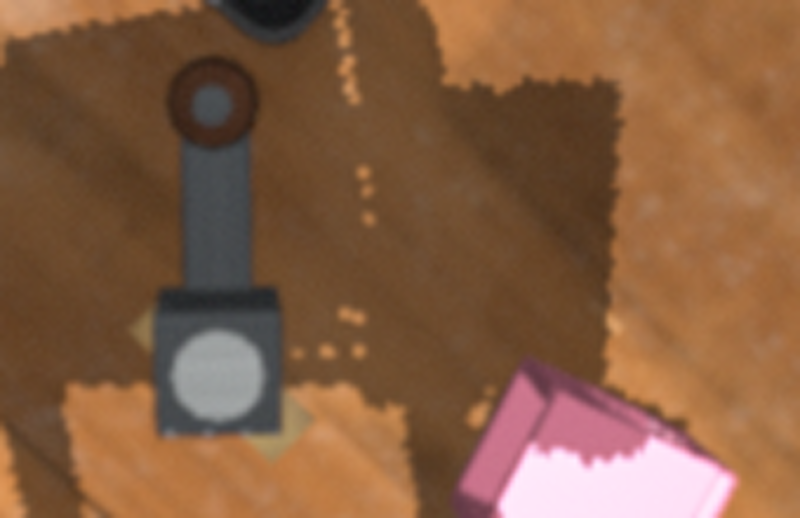

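Emit:
step_arm --pt "0 -3.6 25" --pt "0 0 35" --pt "0 0 35" --pt "0 0 35" --pt "0 0 30" --pt "0 0 15" --pt "0 0 9" --pt "0 0 0" --pt "0 0 0" --twist '[0, 0, 0, 0, 0, 0, 0, 0, 0]' --jaw 50

```text
time: 13.7
position: [0.5682, 0.3736, 0.0309]
tool_rot: [0.993, 0.122, 0.001, -0.0]
ft_force: [-0.0, -0.6, 0.6]
grip_width: 0.0498
```

```bash
python3 go.py .567 .372 .021 14
```

```text
t 13.70 pos [568.2 373.6  30.9] yaw 14.00 q6 1.74 grip 0.0498 F [-0.  -0.6  0.6] M [-0.06  0.17  0.05]
slide now(mm) [-1.6  1.3  9.9]
twist 0.0
slide after twist [-1.6  1.3  9.9] tilt [ 0.001  0.001 -1.   ]
```

Emit:
step_arm --pt "-1.5 1.3 5" --pt "0 0 4.5" --pt "0 0 0" --pt "0 0 0" --pt "0 0 0" --pt "0 0 0" --pt "0 0 0" --twist '[0, 0, 0, 0, 0, 0, 0]' --jaw 20 --force 8

```text
time: 14.28
position: [0.5664, 0.372, 0.0212]
tool_rot: [0.993, 0.122, 0.0, -0.0]
ft_force: [-0.8, -0.6, 2.8]
grip_width: 0.0279
```

```bash
python3 go.py .567 .372 .021 14
```

```text
t 14.28 pos [566.4 372.   21.2] yaw 14.00 q6 1.74 grip 0.0279 F [-0.8 -0.6  2.8] M [-0.09  0.26 -0.02]
slide now(mm) [0.6 0.1 0.2]
twist 0.0
slide after twist [0.6 0.1 0.2] tilt [ 0.001  0.    -1.   ]
```

Gripped. I'll lift gently at low force so the arm can swing down.

Emit:
step_arm --pt "0 0 -3" --pt "0 0 -4" --pt "0 0 -4" --pt "0 0 -4" --pt "0 0 -3" --pt "0 0 0" --pt "0 0 0" --twist '[0, 0, 0, 0, 0, 0, 0]' --force 3

```text
time: 14.87
position: [0.5663, 0.3719, 0.0389]
tool_rot: [0.993, 0.122, 0.0, -0.0]
ft_force: [-1.0, 0.5, -0.9]
grip_width: 0.0279
```

```bash
python3 go.py; python3 - <<'E'
from h import *
from rig import robot
c=robot.camera("wrist");pickle.dump(c,open(f"pics/w10.pkl","wb"));
cv2.imwrite("pics/w10.png",c["color"][100:330,180:460])
c=robot.camera("scene");pickle.dump(c,open(f"pics/s10.pkl","wb"));cv2.imwrite("pics/s10.png",cv2.resize(c["color"][130:200,260:350],(720,560),interpolation=cv2.INTER_CUBIC))
E
```

```text
t 14.87 pos [566.3 371.9  38.9] yaw 13.99 q6 1.74 grip 0.0279 F [-1.   0.5 -0.9] M [-0.08  0.15  0.01]
```

View pics/w10.png

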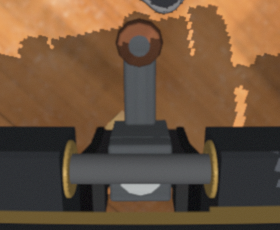

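View pics/s10.png

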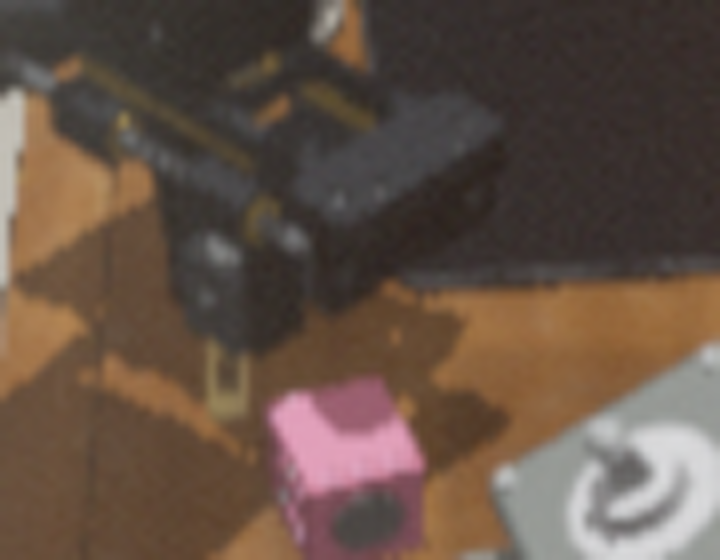

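```bash
cat > tilt.py <<'E'
from h import *
import sys
def tilt(c,o,yaw,us=range(312,328),vs=range(110,262)):
    d=np.array([np.cos(np.radians(yaw)),np.sin(np.radians(yaw))])
    for v in vs[::5]:
        P=pts(c,[(u,v) for u in (314,319,324)]);P=np.median(P,0)
        print(v,"along %.0f z %.0f"%(1000*(P[:2]-o[:2])@d,1000*P[2]),end="; ")
    print()
E
python3 - <<'E'
from tilt import *
tilt(ld("w10"),np.array([.5663,.3719]),14)
E
```

```text
110 along 72 z 0; 115 along 69 z 0; 120 along 68 z 51; 125 along 66 z 61; 130 along 64 z 62; 135 along 62 z 63; 140 along 58 z 28; 145 along 55 z 28; 150 along 53 z 28; 155 along 51 z 28; 160 along 53 z 62; 165 along 51 z 60; 170 along 43 z 29; 175 along 41 z 28; 180 along 38 z 28; 185 along 36 z 28; 190 along 34 z 28; 195 along 31 z 28; 200 along 29 z 29; 205 along 26 z 29; 210 along 23 z 28; 215 along 20 z 28; 220 along 18 z 28; 225 along 15 z 27; 230 along 15 z 34; 235 along 14 z 41; 240 along 15 z 48; 245 along 15 z 53; 250 along 12 z 54; 255 along 34 z 107; 260 along 34 z 108;
```

Even at 3 N the crank stays level, so gravity won't tilt it. Instead I'll point the arm upslope and use the shaft tip as a fixed stop: pressing the arm's underside onto it turns the hub in the pads to 28°.

Emit:
step_arm --pt "0 0 -20" --pt "0 0 -35" --pt "0 0 -35" --pt "0 0 -35" --pt "0 0 -35" --pt "0 0 0" --pt "0 0 0" --pt "0 0 0" --pt "0 0 0" --pt "0 0 0" --twist '[0, 0, 0, 0, 0, 6, 6, 6, 6, 5.5]' --force 15

```text
time: 15.8
position: [0.5658, 0.3717, 0.1983]
tool_rot: [0.991, -0.137, -0.0, 0.0]
ft_force: [0.0, 0.2, -1.1]
grip_width: 0.0277
```

```bash
python3 go.py .5118 .1526 .190 -15.5
```

```text
t 15.80 pos [565.8 371.7 198.3] yaw -15.80 q6 2.26 grip 0.0277 F [ 0.   0.2 -1.1] M [-0.05  0.18  0.1 ]
slide now(mm) [  7.7 225.5   8.4]
twist -0.3
slide after twist [  6.5 225.5   8.3] tilt [-0.001 -0.    -1.   ]
```

Emit:
step_arm --pt "0 14 0" --pt "0.8 23 0" --pt "0.8 23 0" --pt "0.8 23 0" --pt "0.8 23 0" --pt "0.8 23 0" --pt "0.8 23 0" --pt "0.8 23 0" --pt "0.8 23 0" --pt "0.8 18 0" --pt "0 9 0" --pt "0 0 0" --pt "0 0 0" --twist '[0, 0, 0, 0, 0, 0, 0, 0, 0, 0, 0, 0, 0]'

```text
time: 16.88
position: [0.5132, 0.1532, 0.1986]
tool_rot: [0.991, -0.135, 0.0, -0.0]
ft_force: [-1.5, -0.1, -1.1]
grip_width: 0.0278
```

```bash
python3 go.py .5118 .1526 .175 -15.5; python3 - <<'E'
from tilt import *
from rig import robot
c=robot.camera("wrist");pickle.dump(c,open(f"pics/w11.pkl","wb"));
cv2.imwrite("pics/w11.png",c["color"]);tilt(c,robot.get_obs()["position"],-15.5)
E
```

```text
t 16.88 pos [513.2 153.2 198.6] yaw -15.57 q6 1.92 grip 0.0278 F [-1.5 -0.1 -1.1] M [0.   0.17 0.01]
slide now(mm) [-1.2  1.  23.6]
twist -0.07
slide after twist [-1.2  0.9 23.6] tilt [ 0.     0.001 -1.   ]
110 along 72 z 130; 115 along 69 z 135; 120 along 67 z 210; 125 along 66 z 220; 130 along 64 z 221; 135 along 62 z 223; 140 along 58 z 187; 145 along 55 z 188; 150 along 53 z 188; 155 along 50 z 188; 160 along 53 z 222; 165 along 51 z 221; 170 along 43 z 188; 175 along 41 z 188; 180 along 38 z 187; 185 along 36 z 188; 190 along 33 z 187; 195 along 31 z 188; 200 along 28 z 188; 205 along 25 z 188; 210 along 23 z 189; 215 along 20 z 187; 220 along 17 z 188; 225 along 14 z 187; 230 along 15 z 194; 235 along 15 z 201; 240 along 15 z 208; 245 along 15 z 213; 250 along 13 z 213; 255 along 34 z 266; 260 along 34 z 268;
```

View pics/w11.png

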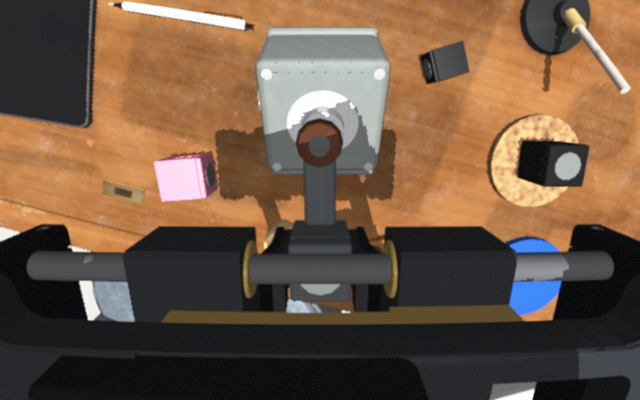

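Emit:
step_arm --pt "-1.2 0.9 10" --pt "0 0 10" --pt "0 0 4" --pt "0 0 0" --pt "0 0 3" --pt "0 0 2" --pt "0 0 0" --twist '[0, 0, 0, 0, 0, 0, 0]' --force 8

```text
time: 17.52
position: [0.5117, 0.1529, 0.1695]
tool_rot: [0.991, -0.135, 0.0, -0.0]
ft_force: [0.2, 0.1, 0.4]
grip_width: 0.0281
```

Emit:
step_arm --pt "0 0 2" --pt "0 0 2" --pt "0 0 2" --pt "0 0 0" --twist '[0, 0, 0, 0]'

```text
time: 17.85
position: [0.5114, 0.1526, 0.1633]
tool_rot: [0.991, -0.135, -0.0, -0.0]
ft_force: [-1.2, 0.5, 0.3]
grip_width: 0.0279
```

Emit:
step_arm --pt "-1.5 0 3" --pt "-1.5 0 3" --pt "-1 0 3" --pt "-0.7 0 3" --pt "-0.3 0 3" --pt "0 0 0" --twist '[0, 0, 0, 0, 0, 0]'

```text
time: 18.35
position: [0.5061, 0.1538, 0.1478]
tool_rot: [0.991, -0.135, -0.001, 0.0]
ft_force: [-0.3, 0.4, -0.6]
grip_width: 0.0278
```

```bash
python3 go.py; python3 - <<'E'
from tilt import *
from rig import robot
c=robot.camera("wrist");pickle.dump(c,open(f"pics/w12.pkl","wb"));
cv2.imwrite("pics/w12.png",c["color"]);tilt(c,robot.get_obs()["position"],-15.5)
E
```

```text
t 18.35 pos [506.1 153.8 147.8] yaw -15.51 q6 1.93 grip 0.0278 F [-0.3  0.4 -0.6] M [-0.05  0.19 -0.02]
110 along 72 z 132; 115 along 69 z 135; 120 along 67 z 139; 125 along 65 z 158; 130 along 64 z 161; 135 along 62 z 165; 140 along 60 z 163; 145 along 59 z 173; 150 along 57 z 176; 155 along 56 z 181; 160 along 55 z 185; 165 along 54 z 188; 170 along 52 z 189; 175 along 51 z 191; 180 along 50 z 193; 185 along 48 z 194; 190 along 47 z 195; 195 along 45 z 194; 200 along 43 z 194; 205 along 30 z 150; 210 along 26 z 149; 215 along 24 z 148; 220 along 35 z 189; 225 along 17 z 145; 230 along 15 z 144; 235 along 14 z 148; 240 along 12 z 150; 245 along 11 z 153; 250 along 10 z 157; 255 along 34 z 215; 260 along 34 z 217;
```

View pics/w12.png

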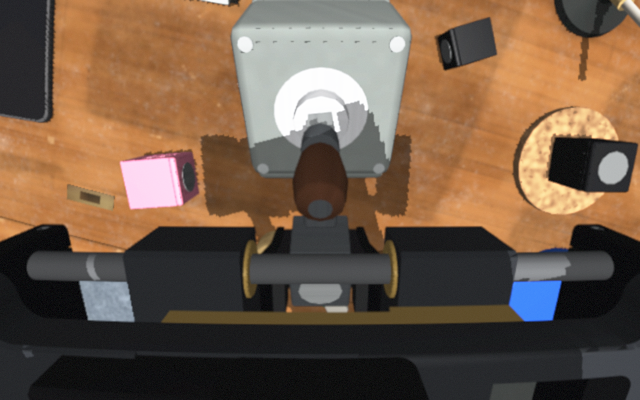

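Emit:
step_arm --pt "0 0 2" --pt "0 0 2" --pt "0 0 1.5" --pt "0 0 0" --twist '[0, 0, 0, 0]'

```text
time: 18.73
position: [0.5067, 0.1538, 0.1428]
tool_rot: [0.991, -0.135, -0.0, 0.0]
ft_force: [0.9, -1.3, -0.0]
grip_width: 0.028
```

```bash
cat >> tilt.py <<'E'
def fitarm(c,pos,yaw):
    d=np.array([np.cos(np.radians(yaw)),np.sin(np.radians(yaw))])
    uv,P=cloud(c,306,334,205,262); a=(P[:,:2]-pos[:2])@d; l=(P[:,:2]-pos[:2])@np.array([-d[1],d[0]])
    m=(abs(l)<.012)&(a>0)&(a<.045)&(P[:,2]<pos[2]+.03); X=np.c_[a[m],P[m,2]]*1000
    h=[]
    for v in range(205,262,3):
        q=m&(uv[:,1]==v)
        if q.sum()>4: h.append((round(1000*np.median(a[q]),1),round(1000*np.median(P[q,2]),1),int(q.sum())))
    print(h)
E
python3 go.py; python3 - <<'E'
from tilt import *
from rig import robot
c=robot.camera("wrist");pickle.dump(c,open(f"pics/w13.pkl","wb"))
fitarm(c,robot.get_obs()["position"],-15.5)
fitarm(ld("w12"),np.array([.5061,.1538,.1478]),-15.5)
E
```

```text
t 18.73 pos [506.7 153.8 142.8] yaw -15.51 q6 1.93 grip 0.0280 F [ 0.9 -1.3 -0. ] M [-0.07  0.12 -0.09]
[(np.float64(21.6), np.float64(143.8), 16), (np.float64(19.7), np.float64(142.5), 23), (np.float64(17.7), np.float64(141.3), 26), (np.float64(15.5), np.float64(139.4), 23), (np.float64(14.8), np.float64(141.5), 15), (np.float64(13.7), np.float64(142.8), 20), (np.float64(12.9), np.float64(144.5), 28), (np.float64(11.9), np.float64(145.9), 28), (np.float64(11.2), np.float64(147.8), 28), (np.float64(10.5), np.float64(149.6), 28), (np.float64(9.5), np.float64(150.7), 27)]
[(np.float64(29.3), np.float64(150.1), 22), (np.float64(27.6), np.float64(149.3), 24), (np.float64(25.9), np.float64(148.6), 24), (np.float64(24.1), np.float64(147.4), 22), (np.float64(22.5), np.float64(147.2), 12), (np.float64(20.6), np.float64(145.9), 14), (np.float64(18.9), np.float64(145.2), 28), (np.float64(17.1), np.float64(144.4), 28), (np.float64(15.3), np.float64(144.0), 28), (np.float64(14.5), np.float64(145.9), 27), (np.float64(13.6), np.float64(147.5), 28), (np.float64(12.8), np.float64(149.3), 28), (np.float64(12.0), np.float64(151.2), 28), (np.float64(11.2), np.float64(152.9), 28), (np.float64(10.8), np.float64(155.3), 28), (np.float64(9.8), np.float64(156.6), 28)]
```

```bash
python3 - <<'E'
from tilt import *
for n,pos in(("w11",np.array([.5132,.1532,.1986])),("w13",np.array([.5067,.1538,.1428]))):
    c=ld(n);g=c["color"]
    d=np.array([np.cos(np.radians(-15.5)),np.sin(np.radians(-15.5))])
    for v in range(240,316,4):
        P=np.median(pts(c,[(u,v) for u in range(314,327,3)]),0)
        print(n,v,g[v,320].tolist(),"%.1f %.1f"%(1000*(P[:2]-pos[:2])@d,1000*(P[2]-pos[2]-.002)))
c=ld("w13");cv2.imwrite("pics/w13c.png",cv2.resize(c["color"][180:320,240:400],(800,700),interpolation=cv2.INTER_CUBIC)[:600])
E
```

```text
w11 240 [46, 44, 42] 14.7 7.0
w11 244 [54, 51, 49] 14.4 11.0
w11 248 [80, 77, 75] 13.9 13.6
w11 252 [76, 73, 71] 11.8 13.7
w11 256 [58, 57, 56] 33.8 65.7
w11 260 [71, 70, 69] 33.5 66.8
w11 264 [76, 74, 74] 33.0 68.4
w11 268 [83, 82, 80] 32.1 68.5
w11 272 [83, 81, 80] 31.0 69.1
w11 276 [81, 80, 78] 30.2 69.0
w11 280 [77, 75, 74] 28.9 68.9
w11 284 [141, 141, 138] -3.2 14.6
w11 288 [164, 163, 159] -5.5 14.0
w11 292 [159, 159, 155] -7.8 14.6
w11 296 [81, 78, 75] -10.1 13.3
w11 300 [68, 69, 75] -12.1 13.2
w11 304 [42, 70, 103] -152.4 -200.5
w11 308 [99, 95, 88] -268.3 -367.6
w11 312 [137, 133, 129] -260.9 -344.4
w13 240 [65, 61, 60] 11.9 1.0
w13 244 [64, 62, 58] 11.3 2.6
w13 248 [66, 62, 61] 10.0 4.6
w13 252 [62, 61, 59] 9.0 7.3
w13 256 [58, 56, 56] 34.2 66.0
w13 260 [71, 69, 68] 33.4 67.1
w13 264 [78, 78, 77] 32.6 67.9
w13 268 [81, 77, 78] 31.9 68.2
w13 272 [84, 82, 81] 30.9 69.2
w13 276 [81, 81, 78] 29.9 68.4
w13 280 [76, 74, 73] 28.6 68.4
w13 284 [122, 122, 120] -2.3 16.3
w13 288 [137, 138, 134] -5.6 13.9
w13 292 [143, 142, 139] -8.6 12.8
w13 296 [138, 138, 135] -12.2 9.8
w13 300 [141, 141, 137] -15.2 8.5
w13 304 [103, 102, 99] -18.9 5.0
w13 308 [62, 88, 120] -118.5 -143.3
w13 312 [45, 80, 104] -124.6 -143.9
```

View pics/w13c.png

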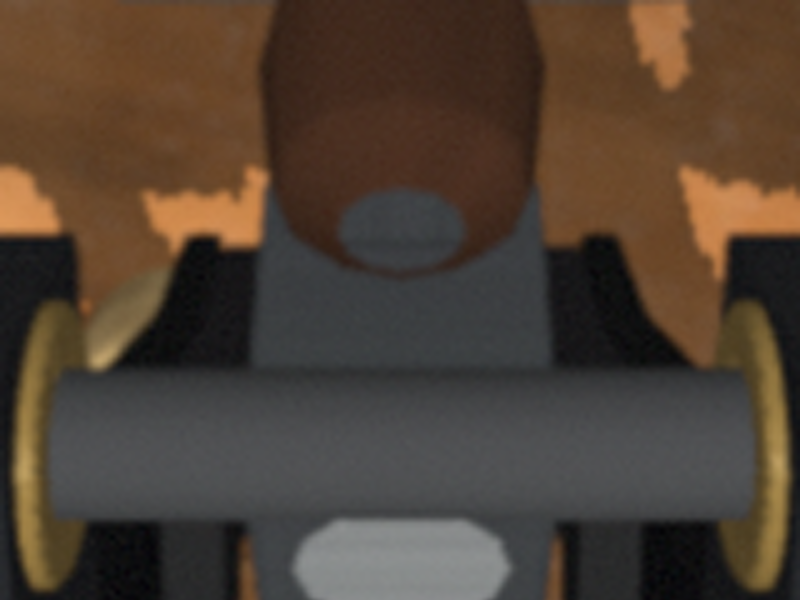

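The crank is now tilted about 29°, and the hub has slipped about 3 mm back in the pads. I lock the grip, lift clear and slide up-slope until the bore is over the shaft tip.

Emit:
step_arm --pt "0 0 0" --pt "0 0 0" --pt "-1 0 -2" --pt "-1 0 -3" --pt "0 0 0" --twist '[0, 0, 0, 0, 0]' --force 35

```text
time: 19.2
position: [0.5048, 0.1545, 0.1486]
tool_rot: [0.991, -0.135, 0.0, -0.0]
ft_force: [-0.2, -0.3, -1.6]
grip_width: 0.0281
```

```bash
python3 go.py .5498 .1421 .1728 -15.5
```

```text
t 19.20 pos [504.8 154.5 148.6] yaw -15.50 q6 1.93 grip 0.0281 F [-0.2 -0.3 -1.6] M [ 0.04  0.18 -0.04]
slide now(mm) [ 46.7  -0.  -24.2]
twist 0.0
slide after twist [ 46.7  -0.  -24.2] tilt [ 0.001  0.    -1.   ]
```

Emit:
step_arm --pt "5 0 -3.6" --pt "6 0 -3.5" --pt "6 0 -3" --pt "6 0 -3" --pt "6 0 -3" --pt "6 0 -3" --pt "6 0 -3" --pt "5.7 0 -2.3" --pt "0 0 0" --pt "0 0 0" --twist '[0, 0, 0, 0, 0, 0, -2, -2, 0, 0]'

```text
time: 20.03
position: [0.5503, 0.1419, 0.1726]
tool_rot: [0.995, -0.101, 0.0, -0.0]
ft_force: [-1.2, -0.4, -0.6]
grip_width: 0.0277
```

```bash
python3 go.py .5498 .1421 .1708 -11.5; python3 - <<'E'
from tilt import *
from rig import robot
c=robot.camera("wrist");pickle.dump(c,open(f"pics/w14.pkl","wb"));cv2.imwrite("pics/w14.png",c["color"][0:330,120:520])
c=robot.camera("scene");pickle.dump(c,open(f"pics/s14.pkl","wb"));cv2.imwrite("pics/s14.png",cv2.resize(c["color"][130:250,270:400],(650,600),interpolation=cv2.INTER_CUBIC))
E
```

```text
t 20.03 pos [550.3 141.9 172.6] yaw -11.58 q6 1.83 grip 0.0277 F [-1.2 -0.4 -0.6] M [0.04 0.19 0.01]
slide now(mm) [-0.5 -0.1  1.8]
twist -0.08
slide after twist [-0.5 -0.1  1.8] tilt [ 0.  0. -1.]
```

View pics/w14.png

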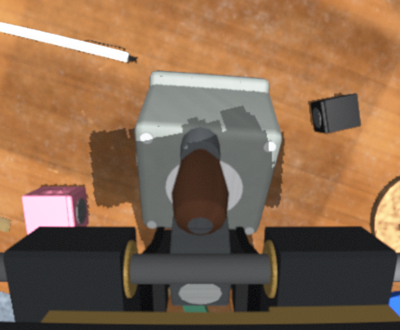

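View pics/s14.png

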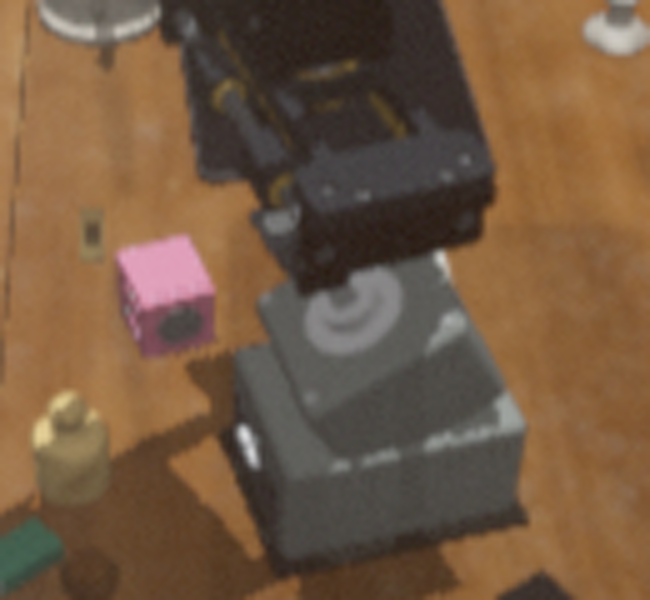

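```bash
python3 - <<'E'
from h import *
c=ld("w14");p=np.array([.5735,.1355,.120]);n=np.array([-.4524,.1255,.8829]);xc=np.array([.8508,-.2360,.4695]);yc=np.array([.2672,.9636,0])
print("collar pred",proj(c,[p+.01*n,p+.01*n+.014*yc,p+.01*n-.014*yc,p+.01*n+.014*xc]), "plate",proj(c,[p+.021*yc,p-.021*yc,p+.0345*xc+.034*yc,p+.0345*xc-.034*yc]))
g=c["color"]
hsv=cv2.cvtColor(g,cv2.COLOR_BGR2HSV)
cv2.imwrite("pics/w14c.png",cv2.resize(g[120:240,250:400],(750,600),interpolation=cv2.INTER_CUBIC))
E
```

```text
collar pred [[322.69280234 199.91585074]
 [299.54214704 198.38248081]
 [345.78533783 201.44432447]
 [324.28796677 182.13810254]] plate [[289.6442435  186.82387097]
 [356.47069393 191.28665592]
 [266.11786621 138.23155482]
 [387.92306577 146.67188815]]
```

View pics/w14c.png

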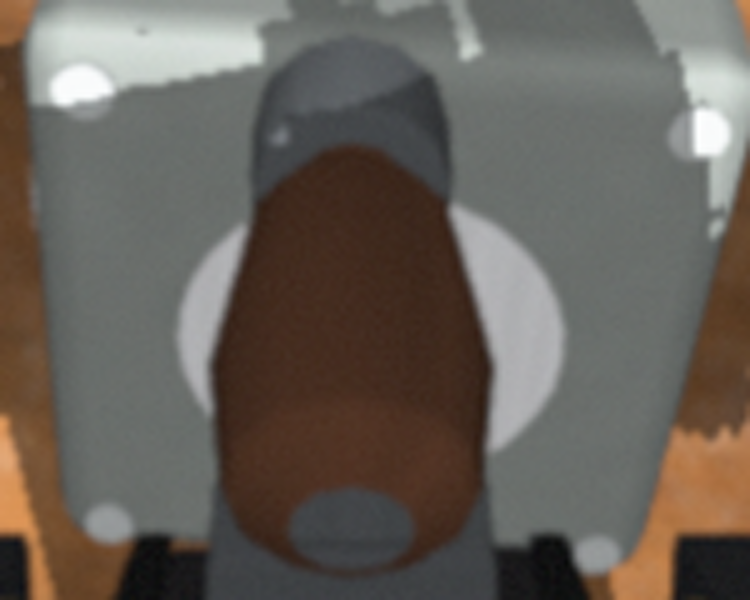

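Emit:
step_arm --pt "1.4 0.1 2.6" --pt "1.4 0.1 2.6" --pt "1.4 0.1 2.6" --pt "0 0 0" --twist '[0, 0, 0, 0]'

```text
time: 20.47
position: [0.5537, 0.1409, 0.1639]
tool_rot: [0.995, -0.1, -0.001, 0.0]
ft_force: [-0.1, 1.1, -1.7]
grip_width: 0.0275
```

```bash
python3 go.py
```

```text
t 20.47 pos [553.7 140.9 163.9] yaw -11.52 q6 1.83 grip 0.0275 F [-0.1  1.1 -1.7] M [-0.03  0.19 -0.05]
```

Emit:
step_arm --pt "1 0.1 1.8" --pt "1 0.1 1.8" --pt "1 0.1 1.8" --pt "0 0 0" --twist '[0, 0, 0, 0]'

```text
time: 20.8
position: [0.5565, 0.1399, 0.1587]
tool_rot: [0.995, -0.1, -0.001, 0.0]
ft_force: [-0.3, -0.9, -1.8]
grip_width: 0.0275
```

Emit:
step_arm --pt "1 0.1 1.8" --pt "1 0.1 1.8" --pt "0 0 0" --twist '[0, 0, 0]'

```text
time: 21.05
position: [0.5583, 0.1394, 0.1552]
tool_rot: [0.995, -0.1, -0.001, 0.0]
ft_force: [-2.1, -0.7, -2.7]
grip_width: 0.0277
```

```bash
python3 go.py
```

```text
t 21.05 pos [558.3 139.4 155.2] yaw -11.51 q6 1.82 grip 0.0277 F [-2.1 -0.7 -2.7] M [-0.18  0.47 -0.  ]
```

The bore has engaged about 15 mm with little force, so the squares agree. I'll keep going with a softer grip.

Emit:
step_arm --pt "0.5 0.1 1.8" --pt "0.9 0.1 1.8" --pt "0.9 0.1 1.8" --pt "0 0 0" --twist '[0, 0, 0, 0]' --force 18

```text
time: 21.38
position: [0.561, 0.1386, 0.1499]
tool_rot: [0.995, -0.1, -0.0, 0.0]
ft_force: [-0.8, -1.0, -2.1]
grip_width: 0.028
```

Emit:
step_arm --pt "0.9 0.1 1.8" --pt "0.7 0.1 1.3" --pt "0 0 0" --twist '[0, 0, 0]'

```text
time: 21.63
position: [0.5618, 0.1385, 0.1484]
tool_rot: [0.995, -0.1, -0.001, -0.0]
ft_force: [-5.3, 0.2, 8.6]
grip_width: 0.0278
```

```bash
python3 go.py
```

```text
t 21.63 pos [561.8 138.5 148.4] yaw -11.52 q6 1.82 grip 0.0278 F [-5.3  0.2  8.6] M [-0.2   1.16 -0.02]
```

Emit:
step_arm --pt "0.7 0 1.3" --pt "0.5 0 0.9" --pt "0 0 0" --twist '[0, 0, 0]' --force 35

```text
time: 21.88
position: [0.5619, 0.1384, 0.1483]
tool_rot: [0.995, -0.1, -0.001, -0.0]
ft_force: [-10.3, -0.4, 21.4]
grip_width: 0.0276
```

```bash
python3 go.py
```

```text
t 21.88 pos [561.9 138.4 148.3] yaw -11.50 q6 1.82 grip 0.0276 F [-10.3  -0.4  21.4] M [-0.24  2.1  -0.07]
```

Emit:
step_arm --pt "-0.9 0 -1.8" --pt "0 0 0" --pt "0 0 0" --pt "0 0 0" --pt "0 0 0" --pt "0 0 -10" --pt "0 0 -25" --pt "0 0 -30" --pt "0 0 -30" --pt "0 0 0" --twist '[0, 0, 0, 0, 0, 0, 0, 0, 0, 0]' --jaw 46

```text
time: 22.72
position: [0.5669, 0.1385, 0.2484]
tool_rot: [0.995, -0.1, 0.007, -0.001]
ft_force: [1.0, -0.1, 1.0]
grip_width: 0.0456
```

```bash
python3 go.py; python3 - <<'E'
from tilt import *
from rig import robot
c=robot.camera("wrist");pickle.dump(c,open(f"pics/w15.pkl","wb"));cv2.imwrite("pics/w15.png",c["color"])
c=robot.camera("scene");pickle.dump(c,open(f"pics/s15.pkl","wb"));cv2.imwrite("pics/s15.png",cv2.resize(c["color"][130:250,270:400],(650,600),interpolation=cv2.INTER_CUBIC))
E
```

```text
t 22.72 pos [566.9 138.5 248.4] yaw -11.50 q6 1.82 grip 0.0456 F [ 1.  -0.1  1. ] M [-0.01  0.16 -0.01]
```

View pics/w15.png

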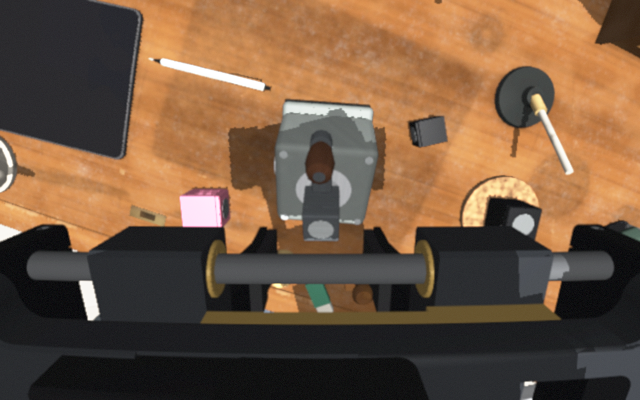

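View pics/s15.png

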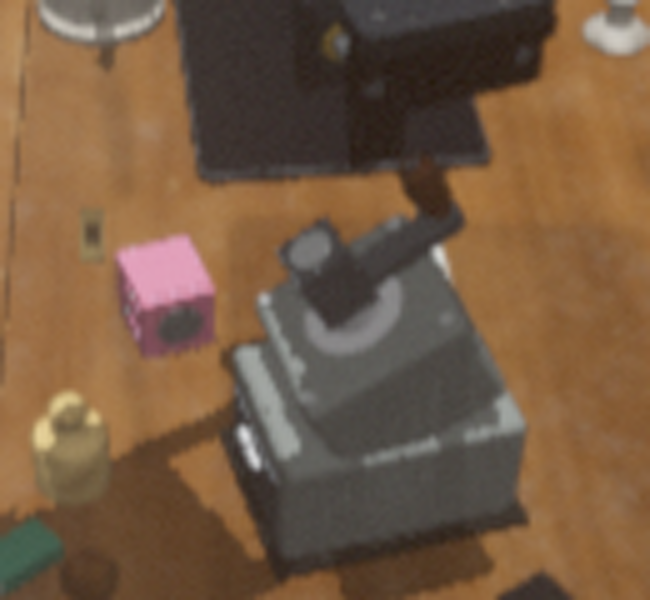

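The crank is on the shaft with its arm upslope. I clear the arm and verify that it's home, that the cap is upright, and that the bystanders are undisturbed.

Emit:
step_arm --pt "0 0 -20" --pt "0 -15 -20" --pt "0 -25 0" --pt "0 -25 0" --pt "0 -25 0" --pt "0 -25 0" --pt "0 -25 0" --pt "0 -25 0" --pt "0 -25 0" --pt "0 -15 0" --pt "0 0 0" --pt "0 0 0" --twist '[0, 0, 0, 0, 0, 0, 0, 0, 0, 0, 0, 0]'

```text
time: 23.82
position: [0.6027, 0.3392, 0.2797]
tool_rot: [0.995, -0.1, -0.002, 0.001]
ft_force: [0.1, -0.1, -0.7]
grip_width: 0.0462
```

```bash
python3 - <<'E'
from h import *
from rig import robot
p=np.array([.5735,.1355,.120]);n=np.array([-.4524,.1255,.8829]);xc=np.array([.8508,-.2360,.4695]);yc=np.array([.2672,.9636,0])
for nm,box in(("top",(300,380,125,210)),("scene",(290,400,150,250))):
    c=robot.camera(nm);pickle.dump(c,open(f"pics/{nm}16.pkl","wb"));cv2.imwrite(f"pics/{nm}16.png",c["color"])
    uv,P=cloud(c,*box);q=np.c_[(P-p)@xc,(P-p)@yc,(P-p)@n]*1000
    f=(abs(q[:,1])>22)&(abs(q[:,1])<38)&(abs(q[:,0])<30)&(abs(q[:,2])<8)
    h=(abs(q[:,0])<10)&(abs(q[:,1])<10)&(q[:,2]>35)
    print(nm,"face s",np.median(q[f,2]),"hub top s",np.median(q[h,2]),h.sum(),q[h].std(0))
    cap=(415,440,205,235) if nm=="top" else (340,375,265,315)
    uv,P=cloud(c,*cap);m=(P[:,2]>.045)&(P[:,2]<.07);A=np.c_[P[m,:2],np.ones(m.sum())];s=np.linalg.lstsq(A,P[m,2],rcond=None)[0]
    print(" cap top z",np.median(P[m,2]),P[m].mean(0),m.sum())
a=ld("top0")["color"];b=ld("top16")["color"]
cv2.imwrite("pics/cmp.png",np.vstack([cv2.resize(x[130:260,260:470],(480*1,297),interpolation=cv2.INTER_CUBIC) for x in(a,b)]))
E
```

```text
top face s 1.3000063907142887 hub top s 47.82099326291428 103 [5.77869162 5.75852063 1.42212578]
 cap top z 0.05665958005634025 [ 0.47515566 -0.07101178  0.05636058] 342
scene face s -0.36138157266733284 hub top s 45.98576994580406 53 [5.55103306 5.72731054 1.08672554]
 cap top z 0.05640949935037293 [ 0.47304848 -0.079037    0.05559651] 428
```

View pics/cmp.png

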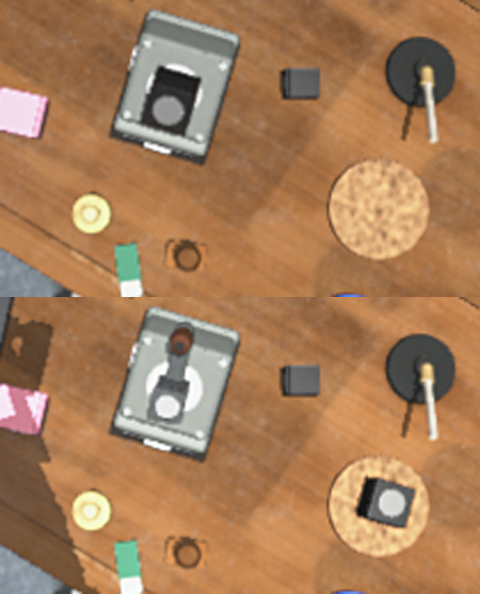

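View pics/scene16.png

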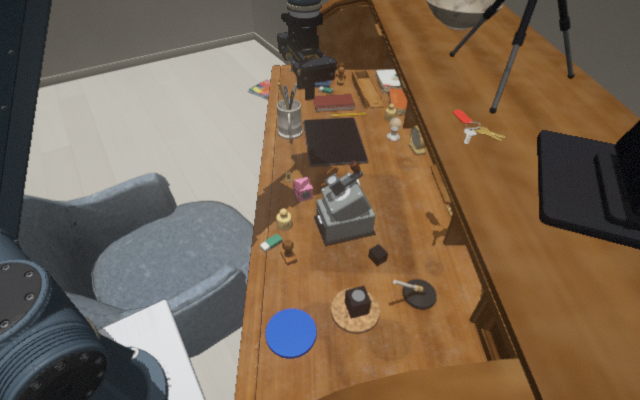

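The hub top is 46.3–46.5 mm above the face (46 mm is home). The cap top is at 56.5 mm (56 mm if flat on the coaster). The front bystanders are where they started. I'm handing in.

```bash
python3 -c "
from rig import robot
print(robot.hand_in())"
```

```text
the job is handed in; nothing more can be done
None
```

I handed the job in at about 24 s of the 64 s allowed. No verdict was reported.

**What I did**
- **Cap:** I drew it off along the sloping shaft axis and rolled it upright about its rim on the cork coaster. I let go once it was nearly flat, about 2° off.
- **Crank:** The tool can only point straight down, and the crank did not swing under its own weight. I pressed its arm lightly on the shaft tip to tilt it 28° in the jaws, then slid it on with the arm pointing up the slope. I pushed until it stopped hard at about 24 N and let go.

**Last checks**
- **Crank:** The hub top measured 46.3 mm (scene camera) and 46.5 mm (top camera) above the sloping face, against 46 mm when home. That is within camera error.
- **Cap:** Its top was at about 56.5 mm, against 56 mm for standing flat. The two views put its centre about 8 mm apart in y, but both put it well inside the coaster.
- **Bystanders:** The stamp, eraser and weight looked unmoved in before and after pictures, and nothing came near the pen. The pen was in a wrist picture taken just after I let go of the crank, but I did not measure it or compare it before and after.
- **Robot:** It was clear of everything at the end.

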